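# Next specimen under the hardness pen

## Task

The green specimen mount on the round steel test anvil has been measured and the blue one in the white tray is next: swap the two, so that the blue mount lies flat in the anvil's recess and the green one flat in the tray pocket that the blue one came from, metal faces up, and leave the black mounts and the glassware alone. Then take the orange hardness pen out of its stand and hold it upright on the blue mount, its tip inside the red ring, pushed down gently until the sprung nose is about half-way in (never all the way). Finish while holding it there: the program ends with the pen still gripped and pressed on the spot.

Things in the scene. Friction and masses are not known exactly. Their poses are not given: they have to be found in the camera images.
- green_mount_mid (a point): green mount, at the start in the anvil's recess: resin disc 40 mm in diameter and 25 mm tall with a round metal section 29 mm across in its top face; standing face up, 0.085 kg (may vary by a third). Point: its centre, half-way up (12.5 mm above its underside); z points out of the metal face, straight up when it lies flat
- blue_mount_mid (a point): blue mount, at the start in one of the tray's pockets: resin disc 40 mm in diameter and 25 mm tall with a round metal section 29 mm across in its top face; standing face up, 0.085 kg (may vary by a third). Point: its centre, half-way up (12.5 mm above its underside); z points out of the metal face, straight up when it lies flat
- spot (a point): the marked spot on the blue mount's top face: the middle of a printed red ring (12 mm outside diameter, white inside), 7 mm off the mount's axis along the mount's x axis, 12.5 mm above the mount's centre; z points out of the face
- anvil_seat (a point): centre of the floor of the recess in the fixed steel test anvil, a round block 96 mm in diameter and 30 mm tall; the recess is 46 mm in diameter and 4 mm deep, its floor 26 mm above the bench, so a seated mount stands 21 mm proud. z up
- pocket0 (a point): centre of the floor of one of the tray's three round pockets (46 mm in diameter, 5 mm deep). The fixed white tray is 216 x 76 x 12 mm with the pockets in a row 68 mm apart (pocket0, pocket1, pocket2 along the tray's x axis); the pocket floor is 7 mm and the tray's top 12 mm above the bench, so a seated mount stands 20 mm proud. z up, x along the row
- pocket1 (a point): centre of the floor of one of the tray's three round pockets (46 mm in diameter, 5 mm deep). The fixed white tray is 216 x 76 x 12 mm with the pockets in a row 68 mm apart (pocket0, pocket1, pocket2 along the tray's x axis); the pocket floor is 7 mm and the tray's top 12 mm above the bench, so a seated mount stands 20 mm proud. z up, x along the row
- pocket2 (a point): centre of the floor of one of the tray's three round pockets (46 mm in diameter, 5 mm deep). The fixed white tray is 216 x 76 x 12 mm with the pockets in a row 68 mm apart (pocket0, pocket1, pocket2 along the tray's x axis); the pocket floor is 7 mm and the tray's top 12 mm above the bench, so a seated mount stands 20 mm proud. z up, x along the row
- probe_grip (a point): orange pen hardness tester, 0.2 kg +-30%, parked leaning 25 degrees in its stand. Body 30 (pen's x) x 26 mm (pen's y), 76 mm long, rubber pads on the y faces for gripping; below it a barrel 20 mm wide, 40 mm long, then the sprung nose, 14 mm. Point: on the axis, inside the body, 98 mm above the tip, 32 mm below the top end; z runs along the axis, tip to top
- stand: fixed grey stand of the pen, foot 110 x 80 x 12 mm; origin: centre of its underside, z up. Its bush (23 mm bore, 33 mm outside) leans 25 degrees towards the stand's -x, roughly at the robot, and takes the whole barrel loosely; the body rests on its rim, 44 mm down the axis from the grip point. Draw the pen 45 mm or more along its own axis to clear it
- probe_tip (a point): tip of the pen's sprung nose (2 mm radius), on the pen's axis, 98 mm from the grip point with the nose out; z as for the pen
- nose (a joint): how far the sprung nose is pushed into the pen, in m: 0 = fully out, 0.010 = all the way in; the spring pushes with 1 N at first touch plus 0.8 N per mm, so 5 N half-way in. A red band on the nose reaches the edge of the barrel about half-way
- black_mount_a_mid (a point): black mount with a brass face in the tray, to be left alone: resin disc 40 mm in diameter and 25 mm tall with a round metal section 29 mm across in its top face; standing face up, 0.085 kg (may vary by a third). Point: its centre, half-way up (12.5 mm above its underside); z points out of the metal face, straight up when it lies flat
- black_mount_b_mid (a point): black mount with a copper face in the tray, to be left alone: resin disc 40 mm in diameter and 25 mm tall with a round metal section 29 mm across in its top face; standing face up, 0.085 kg (may vary by a third). Point: its centre, half-way up (12.5 mm above its underside); z points out of the metal face, straight up when it lies flat
- flask: conical glass flask, 84 mm in diameter, 132 mm tall; bystander, to be left alone. Origin: centre of its underside, z up
- beaker: glass beaker, 70 mm in diameter, 92 mm tall; bystander, to be left alone. Origin: centre of its underside, z up
- cylinder: glass measuring cylinder, foot 60 mm in diameter, tube 27 mm, 193 mm tall; bystander, to be left alone. Origin: centre of its underside, z up
- petri: closed petri dish, 92 mm in diameter, 16 mm tall; bystander, to be left alone. Origin: centre of its underside, z up
Not all that is in view belongs to the job. What is shaped like the part that bears pocket0 but pink is not meant. What is shaped like the part that bears probe_grip but purple is not meant.

How it is judged:
By the outcome, as a careful person would: the job done as asked, in the order asked, and still so for the second after the job is handed in, while the arm keeps its last pose, push and grip.
It also fails if it takes over 69 s, if anything falls off the work surface, if the arm or the gripper's body presses on something with over 40 N, if the wrist force passes 120 N, or if a joint passes its speed limit or range.

## Robot

A 7-joint arm with a two-finger parallel gripper is mounted at the origin on the work surface. World frame = base frame: x ahead of the robot, y to its left, z up, the work surface at z = 0. Lengths are in m, angles in rad, forces in N, time in s.
With the tool pointing down it reaches from about 0.4 to 0.85 m from the base axis. Payload 4.5 kg.
Tool frame: the origin (TCP) lies midway between the tips of the shut fingers; the grasp point (between the pads) lies 19 mm behind it; z points along the fingers, y is the direction in which the jaws open and shut (so a half turn about z gives the same grasp; the last joint's range is limited). The gripper opens to 88 mm and grips with 3 to 60 N. Pads are 18 mm wide; open, the fingers measure 123 mm over their backs; the gripper's body (75 mm by 187 mm) begins 45 mm behind the grasp point.
Start: joints at [1.233, 0.689, -0.195, 1.565, 0.157, 0.902, -0.215], TCP at [0.227, -0.582, 0.239] pointing down, gripper open.
Joint ranges: [-3.01, 3.01], [-0.46, 2.08], [-1.47, 1.51], [0.13, 2.56], [-1, 4.14], [0.04, 2.09], [-2.66, 2.66]. Speed limits (rad/s): [2.57, 2.57, 3.14, 3.14, 3.14, 3.14, 3.14].

## Interface

Orientations are given as a unit quaternion [x, y, z, w].
In Python, from plant import r gives the robot as it stands.
- The arm moves only by the tool play_rows, never from a script. Its argument "targets" is a list of rows, each an object of numbers: "jaw": the closure, from 0 (fully open) to 1 (shut); "dx", "dy", "dz": the shift along the tool's x, y, z in m; "yaw": the turn about the tool's z in rad. A call has exactly 5 rows; each row shifts and turns the pose as measured when the row begins, along the tool's axes as they then stand; what a row does not reach is not made up. A row lasts 1/10 s, in which the tool goes at most 50 mm and 8.59 degrees, less where a joint would pass 70% of its speed; a pose out of reach is approached as far as the arm can. A call with a gripper value outside its range is refused whole. The fingers move at their own pace and stop on an object; "squeeze" is the grip in N (left out, the last holds). Time passes only in rows, so rows that do not move let the fingers close, or fill a call up. It gives the time, the measured TCP pose, the force and the opening at its end, in the units of the state.
- r.get_state(): the state, without advancing time (a new reading comes with each control period).
- r.snapshot(name): name is "scene" or "side" or "wrist"; returns a dict with "frame" (480x640x3 uint8, red, green, blue), "z_map" (480x640 float32, m along the optical axis (not along the pixel's ray), 0 where there is no reading), "mtx" (3x3 intrinsics, pixels), "dist_coeffs" ([k1, k2, p1, p2, k3] as OpenCV has them; the pictures are not rectified), "position" and "orientation" of the camera in the world; the wrist camera has in their place "T_tool_cam" (4x4, takes a point from camera to tool coordinates, whose origin is the TCP and whose axes are the flange's). Camera axes: x right, y up, looking along -z (the intrinsics and any distortion apply to the point x, -y, -z); pixel columns grow to the right and rows downward; lengths in m; the calibration is good to about 2 mm. A picture is of the moment at which its call begins: read the wrist's pose just before it.
- r.finish_job(): hands the job in, once; it reports no verdict.
The state is a dict: "clock": time; "q": joint angles; "qd": joint speeds; "joint_torque": joint torques, N m; "tool_pos": TCP position; "eef_rot": TCP orientation; "contact_force": force on the tool from outside, world axes, zero at the start; "moment": the same for the moment, N m; "opening": opening from 0.0 (shut) to 1.0 (fully open).
Only numpy, scipy, OpenCV 4.12 (cv2) and the standard library are available. Lean on these libraries where they do the work, as an engineer would, in place of code of your own. Each camera call takes 0.05 s, during which the arm holds its last target.

## Working session

There is one attempt and no reset: what is moved stays moved. The work goes in short steps, Python scripts to look and compute and a tool call to move; the robot and the scene stay as the last step left them, time stands still between calls to the robot, and variables do not carry over. Pictures are saved under pics/ and viewed, and the job is handed in when it is done.

Besides the shell and the picture viewer there is one more tool, called as name(argument=value, ...) on one line, values as JSON. play_rows: Moves the arm, as the interface text tells. Its arguments: {"type":"object","properties":{"targets":{"type":"array"},"squeeze":{"type":"number"}},"required":["targets"]}

```bash
ls; mkdir -p pics
cat > h.py <<'E'
import numpy as np, cv2
from scipy.spatial.transform import Rotation as R
from plant import r
def snap(name):
    st=r.get_state(); s=r.snapshot(name); s['st']=st
    if 'T_tool_cam' in s:
        T=np.eye(4);T[:3,:3]=R.from_quat(st['eef_rot']).as_matrix();T[:3,3]=st['tool_pos']
        s['T']=T@np.array(s['T_tool_cam'])
    else:
        T=np.eye(4);T[:3,:3]=R.from_quat(s['orientation']).as_matrix();T[:3,3]=s['position'];s['T']=T
    return s
def rays(s,uv):
    p=cv2.undistortPoints(np.array(uv,float).reshape(-1,1,2),np.array(s['mtx']),np.array(s['dist_coeffs'])).reshape(-1,2)
    return np.c_[p[:,0],-p[:,1],-np.ones(len(p))]
def pts(s,uv,z=None):
    "world points by depth map, (or on plane z)"
    d=rays(s,uv); T=s['T']
    if z is None:
        uv=np.array(uv).reshape(-1,2).astype(int); dep=s['z_map'][uv[:,1],uv[:,0]]
        P=d*dep[:,None]; return P@T[:3,:3].T+T[:3,3]
    w=d@T[:3,:3].T; t=(z-T[2,3])/w[:,2]; return T[:3,3]+w*t[:,None]
def proj(s,P):
    c=(np.array(P,float).reshape(-1,3)-s['T'][:3,3])@s['T'][:3,:3]
    c=c*[1,-1,-1]
    return cv2.projectPoints(c,np.zeros(3),np.zeros(3),np.array(s['mtx']),np.array(s['dist_coeffs']))[0].reshape(-1,2)
def cloud(s):
    v,u=np.mgrid[0:480,0:640]; uv=np.c_[u.ravel(),v.ravel()]
    return pts(s,uv).reshape(480,640,3)
def save(s,fn,box=None,k=1):
    im=s['frame'][:,:,::-1]
    if box: im=im[box[1]:box[3],box[0]:box[2]]
    if k!=1: im=cv2.resize(im,None,fx=k,fy=k,interpolation=cv2.INTER_CUBIC)
    cv2.imwrite('pics/'+fn,im)
E
python3 - <<'E'
from h import *
for n in ('scene','side','wrist'):
    s=snap(n); save(s,n+'0.png'); print(n,s['T'].round(3).tolist(),np.array(s['mtx']).tolist(),s['dist_coeffs'])
    np.savez('pics/'+n+'0.npz',**{k:v for k,v in s.items() if k!='st'})
print(r.get_state())
E
```

```text
pics
scene [[-0.767, -0.36, 0.53, 1.313], [0.641, -0.452, 0.62, 0.857], [0.016, 0.816, 0.578, 0.902], [0.0, 0.0, 0.0, 1.0]] [[604.4132674368398, 0.0, 326.509304707818], [0.0, 604.4132674368398, 239.66011967917854], [0.0, 0.0, 1.0]] [-0.04580078  0.          0.          0.          0.        ]
side [[-0.764, 0.336, -0.55, -0.05], [-0.645, -0.425, 0.636, 0.679], [-0.02, 0.84, 0.541, 0.673], [0.0, 0.0, 0.0, 1.0]] [[483.42851932738137, 0.0, 320.06081624862236], [0.0, 483.42851932738137, 237.1560333151767], [0.0, 0.0, 1.0]] [-0.04312049  0.          0.          0.          0.        ]
wrist [[0.363, 0.89, 0.277, 0.3], [-0.932, 0.347, 0.107, -0.554], [-0.001, -0.297, 0.955, 0.384], [0.0, 0.0, 0.0, 1.0]] [[372.8370741494525, 0.0, 318.4584369540083], [0.0, 372.8370741494525, 233.98842111707017], [0.0, 0.0, 1.0]] [-0.02972473  0.          0.          0.          0.        ]
{'clock': 0.15, 'q': array([ 1.23278125,  0.68978697, -0.1945358 ,  1.56607367,  0.15733426,
        0.90247748, -0.21510414]), 'qd': array([-7.77927704e-04, -2.04482119e-03,  8.07106339e-05, -3.36064740e-03,
       -7.86000626e-04,  4.72469091e-04,  1.00617037e-03]), 'joint_torque': array([-1.08653749e-03, -5.27861738e+01, -1.26862083e+00, -1.53587115e+01,
       -5.25581511e-02,  3.88572371e-03,  1.12771550e-04]), 'tool_pos': array([ 0.2268651 , -0.58187944,  0.23810558]), 'eef_rot': array([ 9.82760818e-01,  1.84880278e-01, -1.82056845e-04, -6.51127149e-04]), 'contact_force': array([-0.30330304, -0.07939963, -0.34503768]), 'moment': array([-0.03436785,  0.0241807 ,  0.02776458]), 'opening': 0.9971817292515331}
```

View pics/scene0.png

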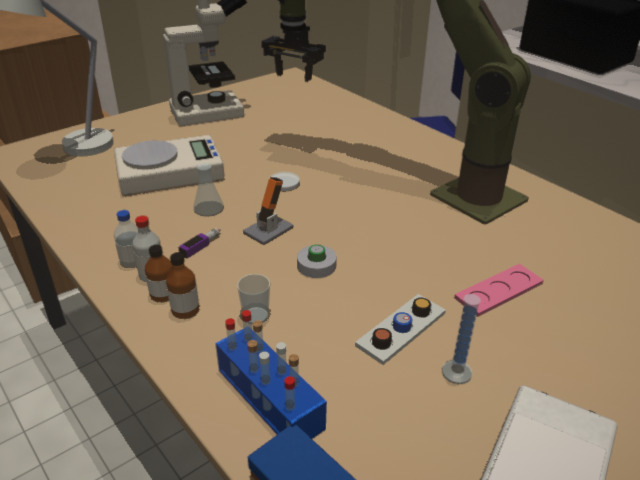

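View pics/side0.png

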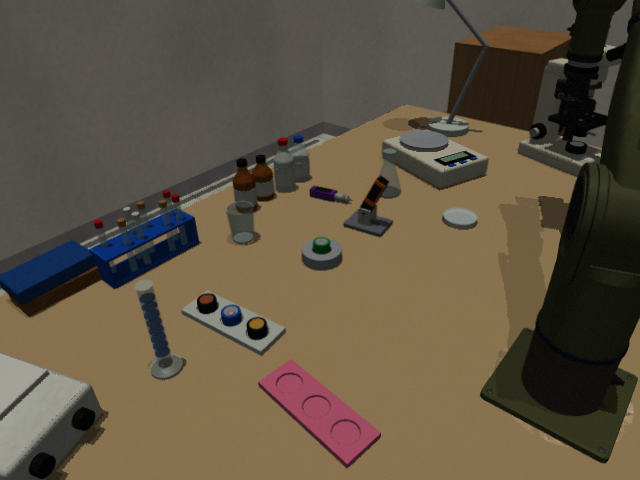

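View pics/wrist0.png

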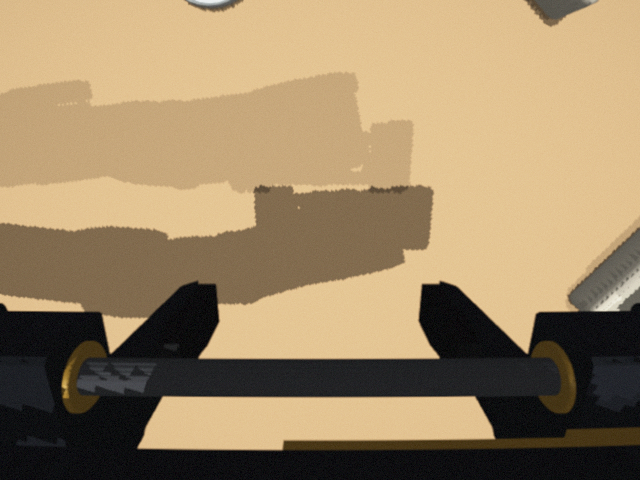

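The scene view shows the anvil with the green mount at (317,258). The white tray holds copper-black (382,338), blue (402,321) and brass-black (422,306). The orange pen is in its stand at (271,192). The decoys are the pink tray (500,288) and a purple pen (198,242). I'll measure these and confirm them in crops.

Run:
```python
from h import *
def ld(n):
    d=dict(np.load(f'pics/{n}0.npz',allow_pickle=True)); return d
from scipy import ndimage as nd
for n in ('scene','side'):
    s=ld(n); C=cloud(s); hsv=cv2.cvtColor(s['frame'],cv2.COLOR_RGB2HSV); H,S,V=[hsv[...,i].astype(int) for i in range(3)]
    def blob(name,m):
        l,k=nd.label(m)
        for i in range(1,k+1):
            q=l==i
            if q.sum()<40: continue
            P=C[q]; ys,xs=np.where(q)
            print(n,name,q.sum(),'px',xs.mean().round(),ys.mean().round(),'mid',np.median(P,0).round(3),'min',P.min(0).round(3),'max',P.max(0).round(3))
    tab=(C[...,2]<.3)
    blob('green',(H>50)&(H<85)&(S>100)&(V>40)&tab)
    blob('blue',(H>105)&(H<130)&(S>120)&(V>60)&tab&(C[...,1]>-0.2))
    blob('orange',(H>4)&(H<13)&(S>190)&(V>90)&tab)
    # regions by height
    for nm,box in dict(scene=dict(anvil=(295,240,340,280),tray=(355,295,448,360),stand=(240,170,296,242),cyl=(440,290,475,385),beaker=(235,275,275,325),flask=(190,165,226,215),petri=(270,172,302,190),pink=(455,265,545,312)),side=dict(anvil=(298,230,346,272),tray=(180,285,290,352),stand=(342,172,394,236),cyl=(130,275,190,380),beaker=(224,198,262,248),flask=(376,145,405,196),petri=(440,207,480,230),pink=(255,360,380,462)))[n].items():
        x0,y0,x1,y1=box; P=C[y0:y1,x0:x1].reshape(-1,3); P=P[(P[:,2]>.006)&(P[:,2]<.25)]
        lo,hi=np.percentile(P,[1,99],axis=0); print(n,nm,len(P),'lo',lo.round(3),'hi',hi.round(3),'mid',((lo+hi)/2).round(3))
s=ld('scene'); save(s,'c1.png',(230,160,310,250),6)
a=s['frame'][240:360,290:450][:,:,::-1]; cv2.imwrite('pics/c2.png',cv2.resize(a,None,fx=5,fy=5,interpolation=cv2.INTER_CUBIC))
```

```text
scene green 121 px 316.0 255.0 mid [ 0.587 -0.03   0.042] min [ 0.558 -0.057  0.028] max [ 0.595 -0.022  0.055]
scene blue 156 px 402.0 325.0 mid [0.586 0.255 0.026] min [0.556 0.225 0.009] max [0.594 0.264 0.035]
scene blue 7972 px 282.0 418.0 mid [0.933 0.337 0.068] min [0.864 0.1   0.   ] max [1.028 0.478 0.138]
scene orange 195 px 269.0 193.0 mid [ 0.57  -0.238  0.112] min [ 0.537 -0.253  0.075] max [ 0.59  -0.225  0.146]
scene anvil 1020 lo [ 0.532 -0.087  0.007] hi [0.623 0.006 0.052] mid [ 0.577 -0.04   0.03 ]
scene tray 2560 lo [0.467 0.2   0.006] hi [0.68  0.288 0.034] mid [0.574 0.244 0.02 ]
scene stand 1646 lo [ 0.364 -0.451  0.006] hi [ 0.634 -0.196  0.143] mid [ 0.499 -0.324  0.075]
scene cyl 1369 lo [0.367 0.252 0.006] hi [0.6   0.424 0.193] mid [0.483 0.338 0.1  ]
scene beaker 1390 lo [ 0.76  -0.02   0.009] hi [0.892 0.164 0.144] mid [0.826 0.072 0.077]
scene flask 1305 lo [ 0.529 -0.573  0.007] hi [ 0.685 -0.392  0.133] mid [ 0.607 -0.482  0.07 ]
scene petri 465 lo [ 0.356 -0.456  0.007] hi [ 0.566 -0.228  0.146] mid [ 0.461 -0.342  0.076]
scene pink 1756 lo [0.196 0.
[... 393 characters left out ...]
.523 -0.086  0.007] hi [0.613 0.006 0.05 ] mid [ 0.568 -0.04   0.029]
side tray 2795 lo [0.461 0.2   0.006] hi [0.673 0.289 0.033] mid [0.567 0.245 0.02 ]
side stand 1486 lo [ 0.519 -0.42   0.006] hi [ 0.701 -0.197  0.143] mid [ 0.61  -0.308  0.075]
side cyl 1763 lo [0.552 0.282 0.006] hi [0.671 0.423 0.193] mid [0.611 0.352 0.099]
side beaker 1094 lo [ 0.754 -0.118  0.007] hi [0.9   0.048 0.09 ] mid [ 0.827 -0.035  0.049]
side flask 1076 lo [ 0.53  -0.634  0.007] hi [ 0.795 -0.229  0.143] mid [ 0.662 -0.431  0.075]
side petri 551 lo [ 0.35  -0.454  0.007] hi [ 0.438 -0.365  0.017] mid [ 0.394 -0.409  0.012]
side pink 4077 lo [0.191 0.253 0.006] hi [0.404 0.344 0.013] mid [0.298 0.299 0.009]
```

View pics/c1.png

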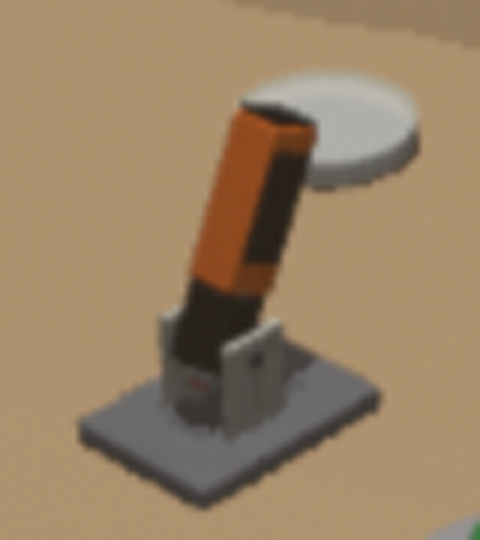

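View pics/c2.png

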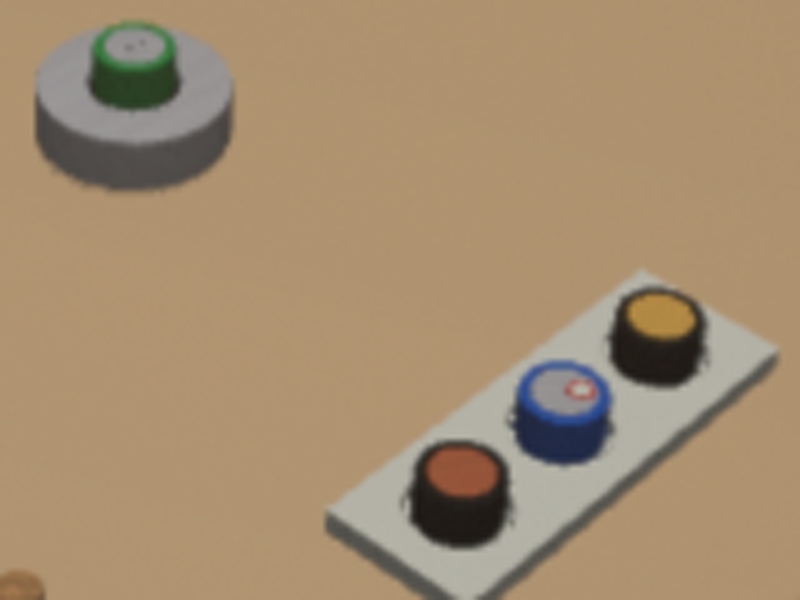

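Identification, confirmed by the crops:
- The green mount in the anvil is at scene (317,255), about world (0.57,-0.04).
- The blue mount with the red ring is the middle one of the white tray at (402,321), about (0.57,0.245), so the pink tray is out.
- The orange pen leans in the grey stand at (271,192). The purple one lies on the bench.

I'll start the arm towards the green mount, turning the jaws to world y.

play_rows(targets=[{"yaw": 0.14, "jaw": 0}, {"yaw": 0.14, "jaw": 0}, {"yaw": 0.09, "jaw": 0}, {"dx": 0.026, "dy": -0.041, "jaw": 0}, {"dx": 0.026, "dy": -0.041, "jaw": 0}])

```text
invalid input
```

play_rows(targets=[{"dx": 0.026, "dy": -0.041, "jaw": 0}, {"dx": 0.026, "dy": -0.041, "jaw": 0}, {"dx": 0.026, "dy": -0.041, "jaw": 0}, {"dx": 0.026, "dy": -0.041, "jaw": 0}, {"dx": 0.026, "dy": -0.041, "jaw": 0}])

```text
invalid input
```

Run:
```python
from h import *
s=r.get_state(); print(s['clock'],s['tool_pos'],R.from_quat(s['eef_rot']).as_matrix().round(3).tolist())
from scipy.optimize import least_squares
for n in ('scene','side'):
    s=dict(np.load(f'pics/{n}0.npz',allow_pickle=True)); C=cloud(s)
    for nm,c,zt in (('green',(.572,-.04),.051),('blue',(.57,.245),.032)):
        # top face pts within 30mm & near zt
        m=(np.hypot(C[...,0]-c[0],C[...,1]-c[1])<.03)&(C[...,2]>zt-.004)&(C[...,2]<zt+.006)
        ys,xs=np.where(m); ct,ax,_=cv2.fitEllipse(np.c_[xs,ys][:,None].astype(np.float32)) if 0 else ((xs.mean(),ys.mean()),0,0)
        print(n,nm,m.sum(),ct,'plane',pts(s,[ct],zt).round(4),'cloud mid',((C[m].min(0)+C[m].max(0))/2).round(4),C[m].mean(0).round(4))
    # cylinder, beaker etc at upper heights
    for nm,x0,x1,y0,y1,z0,z1 in (('cyl',.5,.75,.3,.5,.1,.2),('beaker',.7,.86,-.1,.06,.03,.095),('flask',.55,.75,-.55,-.35,.01,.14),('bush',.4,.7,-.35,-.15,.02,.08),('foot',.4,.7,-.35,-.15,.008,.015),('pen',.4,.7,-.35,-.15,.08,.16),('tray',.4,.7,.18,.31,.008,.014)):
        m=(C[...,0]>x0)&(C[...,0]<x1)&(C[...,1]>y0)&(C[...,1]<y1)&(C[...,2]>z0)&(C[...,2]<z1)
        P=C[m]
        if len(P): print(n,nm,len(P),np.percentile(P,2,axis=0).round(3),np.percentile(P,98,axis=0).round(3))
        if nm in('foot','tray') and len(P): print('   rect',cv2.minAreaRect(P[:,:2].astype(np.float32)))
```

```text
0.15 [ 0.2268651  -0.58187944  0.23810558] [[0.932, 0.363, -0.001], [0.363, -0.932, 0.001], [-0.0, -0.001, -1.0]]
scene green 128 (np.float64(316.2890625), np.float64(249.28125)) plane [[ 0.5774 -0.0405  0.051 ]] cloud mid [ 0.5753 -0.0432  0.0508] [ 0.5765 -0.0416  0.05  ]
scene blue 190 (np.float64(402.4263157894737), np.float64(318.5210526315789)) plane [[0.5747 0.2447 0.032 ]] cloud mid [0.5734 0.2439 0.0316] [0.5737 0.2438 0.0308]
scene cyl 629 [0.564 0.389 0.103] [0.59  0.413 0.193]
scene beaker 1114 [ 0.761 -0.019  0.033] [0.826 0.047 0.092]
scene flask 1014 [ 0.554 -0.547  0.011] [ 0.683 -0.394  0.133]
scene bush 375 [ 0.563 -0.258  0.021] [ 0.604 -0.215  0.078]
scene foot 477 [ 0.526 -0.275  0.008] [ 0.637 -0.195  0.015]
   rect ((0.6138513088226318, -0.23960378766059875), (0.09720039367675781, 0.1932423710823059), 74.2367935180664)
scene pen 413 [ 0.534 -0.255  0.082] [ 0.586 -0.226  0.146]
scene tray 1466 [0.463 0.2   0.008] [0.679 0.288 0.014]
   rect ((0.5420957803726196, 0.24151262640953064), (0.2820450961589813, 0.08793481439352036), 3.22741436958313)
side green 117 (n
[... 258 characters left out ...]
.032 ]] cloud mid [0.5686 0.2449 0.0311] [0.5678 0.245  0.031 ]
side cyl 870 [0.559 0.389 0.103] [0.583 0.414 0.193]
side beaker 794 [ 0.754 -0.018  0.032] [0.82  0.048 0.09 ]
side flask 680 [ 0.553 -0.549  0.012] [ 0.657 -0.396  0.13 ]
side bush 322 [ 0.552 -0.263  0.022] [ 0.591 -0.215  0.078]
side foot 421 [ 0.52  -0.303  0.008] [ 0.689 -0.197  0.014]
   rect ((0.608013391494751, -0.24352358281612396), (0.10381004214286804, 0.19976024329662323), 79.23928833007812)
side pen 322 [ 0.529 -0.253  0.081] [ 0.573 -0.226  0.144]
side tray 1745 [0.403 0.201 0.008] [0.671 0.293 0.013]
   rect ((0.5402033925056458, 0.24631306529045105), (0.11032853275537491, 0.28542375564575195), 86.55675506591797)
```

play_rows(targets=[{"jaw": 0, "dx": 0, "dy": 0, "dz": 0, "yaw": 0.14}, {"jaw": 0, "dx": 0, "dy": 0, "dz": 0, "yaw": 0.14}, {"jaw": 0, "dx": 0, "dy": 0, "dz": 0, "yaw": 0.09}, {"jaw": 0, "dx": 0.026, "dy": -0.041, "dz": 0, "yaw": 0}, {"jaw": 0, "dx": 0.026, "dy": -0.041, "dz": 0, "yaw": 0}])

```text
clock: 0.65
tool_pos: [0.2747, -0.5043, 0.2359]
eef_rot: [1.0, -0.014, -0.002, 0.001]
contact_force: [0.3, -0.3, 0.4]
opening: 1.001
```

play_rows(targets=[{"jaw": 0, "dx": 0.026, "dy": -0.041, "dz": 0, "yaw": 0}, {"jaw": 0, "dx": 0.026, "dy": -0.041, "dz": 0, "yaw": 0}, {"jaw": 0, "dx": 0.026, "dy": -0.041, "dz": 0, "yaw": 0}, {"jaw": 0, "dx": 0.026, "dy": -0.041, "dz": 0, "yaw": 0}, {"jaw": 0, "dx": 0.026, "dy": -0.041, "dz": 0, "yaw": 0}])

```text
clock: 1.15
tool_pos: [0.4128, -0.2964, 0.2343]
eef_rot: [1.0, -0.016, -0.003, 0.0]
contact_force: [0.7, -0.8, -0.8]
opening: 0.998
```

play_rows(targets=[{"jaw": 0, "dx": 0.02, "dy": -0.041, "dz": 0, "yaw": 0}, {"jaw": 0, "dx": 0.02, "dy": -0.041, "dz": 0, "yaw": 0}, {"jaw": 0, "dx": 0.015, "dy": -0.041, "dz": 0, "yaw": 0}, {"jaw": 0, "dx": 0, "dy": 0, "dz": 0, "yaw": 0}, {"jaw": 0, "dx": 0, "dy": 0, "dz": 0, "yaw": 0}])

```text
clock: 1.65
tool_pos: [0.4781, -0.1608, 0.2334]
eef_rot: [1.0, -0.008, -0.001, -0.002]
contact_force: [-0.0, -0.3, 1.1]
opening: 0.998
```

Run:
```python
from h import *
s=snap('wrist'); save(s,'w1.png'); print(s['st']['tool_pos'],R.from_quat(s['st']['eef_rot']).as_euler('xyz',degrees=True))
```

```text
[ 0.47807204 -0.16078908  0.23338316] [-1.79789955e+02  1.65740731e-01 -9.11718998e-01]
```

View pics/w1.png

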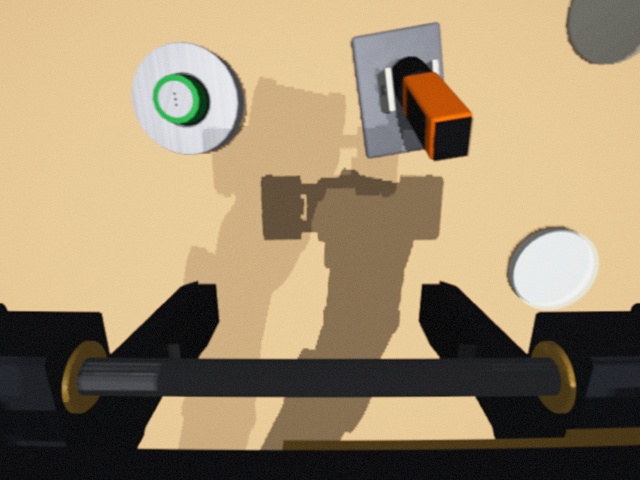

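The wrist view shows the green mount on the anvil at (180,99), the orange pen top at (452,138) in its stand, and the petri dish at (552,268). I'll measure the mount and pen from here.

```bash
cat >> h.py <<'E'
def disc(s,mask,z,show=''):
    "centre of disc at height z by fitting circle to rectified outline"
    cs,_=cv2.findContours(mask.astype(np.uint8),cv2.RETR_EXTERNAL,cv2.CHAIN_APPROX_NONE)
    c=max(cs,key=cv2.contourArea).reshape(-1,2); P=pts(s,c,z)[:,:2]
    ctr,rad=cv2.minEnclosingCircle(P.astype(np.float32))
    A=np.c_[2*P,np.ones(len(P))]; x=np.linalg.lstsq(A,(P**2).sum(1),rcond=None)[0]
    return x[:2],np.sqrt(x[2]+x[:2]@x[:2]),ctr,rad,cv2.contourArea(c)
def hsv(s):
    h=cv2.cvtColor(s['frame'],cv2.COLOR_RGB2HSV).astype(int); return h[...,0],h[...,1],h[...,2]
def fill(m):
    from scipy import ndimage as nd
    return nd.binary_fill_holes(m)
E
python3 - <<'E'
from h import *
s=snap('wrist'); C=cloud(s); H,S,V=hsv(s)
def near(x,y,rr): return np.hypot(C[...,0]-x,C[...,1]-y)<rr
# top face: filled by height
print(disc(s,near(.572,-.04,.035)&(C[...,2]>.045),.051))
print(disc(s,near(.572,-.04,.07)&(C[...,2]>.025)&(C[...,2]<.035)|near(.572,-.04,.035),.030))
m=near(.572,-.04,.018); print('top z',np.median(C[m],0))
# foot
foot=(C[...,2]>.007)&(C[...,2]<.016)&near(.58,-.24,.1)
P=C[foot]; print('foot z',np.median(P[:,2])); rc=cv2.minAreaRect(P[:,:2].astype(np.float32)); print(rc)
org=(H>4)&(H<14)&(S>180)&(V>100)&near(.57,-.24,.08); P=C[org]; print('orange',len(P),P.min(0),P.max(0))
top=near(.54,-.24,.05)&(C[...,2]>.125); P=C[top]
c=P.mean(0); u,sv,vt=np.linalg.svd(P-c); print('top plane',c,vt[2],sv, len(P))
np.savez('pics/w1.npz',**{k:v for k,v in s.items() if k!='st'})
save(s,'w1c.png',(340,10,490,170),4)
E
```

```text
(array([ 0.57330661, -0.04351401]), np.float64(0.019733451421988926), (0.5726052522659302, -0.04369004815816879), 0.02087211050093174, 1822.5)
(array([ 0.57336393, -0.04309927]), np.float64(0.0473016291741406), (0.5737082958221436, -0.04322913661599159), 0.048126839101314545, 9270.0)
top z [ 0.57248439 -0.04052266  0.05124623]
foot z 0.01236448211039437
((0.5770537257194519, -0.23987777531147003), (0.11060753464698792, 0.08061566948890686), 8.51801586151123)
orange 2189 [ 0.52953126 -0.25461385  0.07277987] [ 0.58758686 -0.16155011  0.37950658]
top plane [ 0.51375596 -0.22009413  0.28744815] [-0.95065444 -0.24423149 -0.19132984] [8.82955586 0.76210735 0.71071056] 16158
```

View pics/w1c.png

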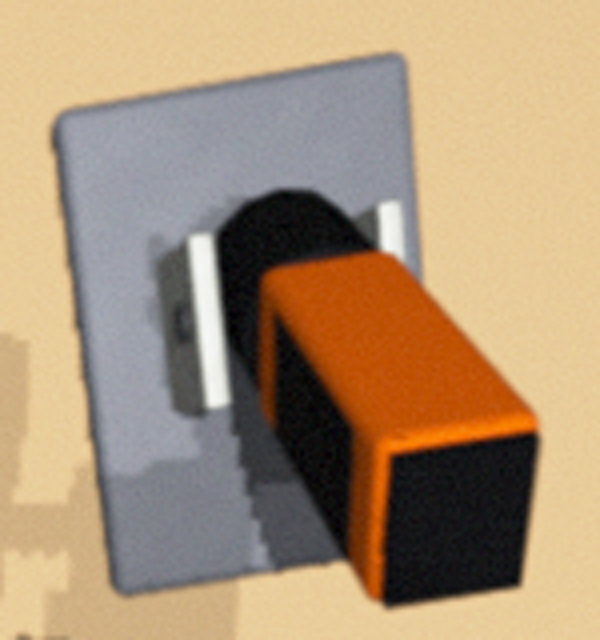

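play_rows(targets=[{"jaw": 0, "dx": 0.03, "dy": -0.037, "dz": 0, "yaw": -0.016}, {"jaw": 0, "dx": 0.03, "dy": -0.037, "dz": 0, "yaw": 0}, {"jaw": 0, "dx": 0.03, "dy": -0.037, "dz": 0.0, "yaw": 0}, {"jaw": 0, "dx": 0, "dy": 0, "dz": 0.04, "yaw": 0}, {"jaw": 0, "dx": 0, "dy": 0, "dz": 0.03, "yaw": 0}])

```text
clock: 2.25
tool_pos: [0.5737, -0.0616, 0.1652]
eef_rot: [1.0, -0.012, 0.004, 0.001]
contact_force: [-1.3, -0.6, 0.6]
opening: 0.996
```

Run:
```python
from h import *
s=snap('wrist'); save(s,'w2.png'); C=cloud(s);print(s['st']['tool_pos'],R.from_quat(s['st']['eef_rot']).as_euler('xyz',degrees=True))
def near(x,y,rr): return np.hypot(C[...,0]-x,C[...,1]-y)<rr
print(disc(s,near(.573,-.0433,.035)&(C[...,2]>.045)&(C[...,2]<.06),.051))
```

```text
[ 0.57371601 -0.0616198   0.1651672 ] [179.91603258  -0.40743748  -1.39870498]
(array([ 0.57458006, -0.04254874]), np.float64(0.019602840259499977), (0.5748059153556824, -0.04222739860415459), 0.020453594624996185, 2176.0)
```

View pics/w2.png

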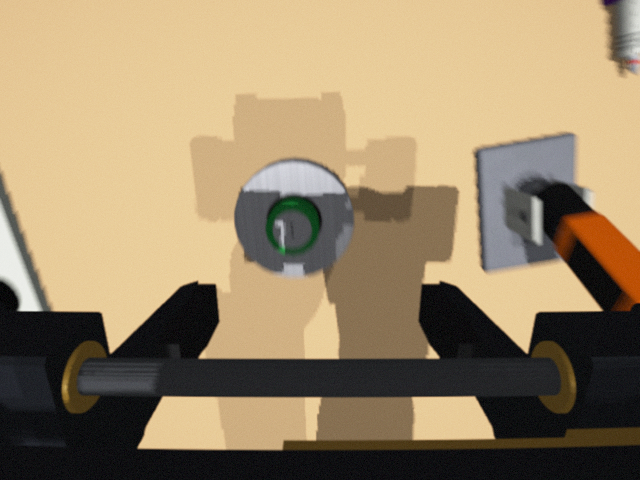

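play_rows(targets=[{"jaw": 0, "dx": 0, "dy": -0.0185, "dz": 0.03, "yaw": -0.024}, {"jaw": 0, "dx": 0, "dy": 0, "dz": 0.04, "yaw": 0}, {"jaw": 0, "dx": 0, "dy": 0, "dz": 0.03, "yaw": 0}, {"jaw": 0, "dx": 0, "dy": 0, "dz": 0.02, "yaw": 0}, {"jaw": 0, "dx": 0, "dy": 0, "dz": 0, "yaw": 0}])

```text
clock: 2.8
tool_pos: [0.5729, -0.0532, 0.0391]
eef_rot: [1.0, -0.007, 0.001, 0.003]
contact_force: [0.1, 0.7, 0.8]
opening: 0.996
```

play_rows(targets=[{"jaw": 0, "dx": 0.001, "dy": -0.01, "dz": 0.003, "yaw": 0}, {"jaw": 0, "dx": 0, "dy": 0, "dz": 0, "yaw": 0}, {"jaw": 0, "dx": 0, "dy": 0, "dz": 0, "yaw": 0}, {"jaw": 0, "dx": 0, "dy": 0, "dz": 0, "yaw": 0}, {"jaw": 0, "dx": 0, "dy": 0, "dz": 0, "yaw": 0}])

```text
clock: 3.3
tool_pos: [0.5771, -0.0457, 0.0411]
eef_rot: [1.0, -0.009, 0.005, 0.003]
contact_force: [-0.3, 0.8, 0.3]
opening: 0.998
```

play_rows(targets=[{"jaw": 0, "dx": -0.002, "dy": -0.002, "dz": 0.004, "yaw": 0}, {"jaw": 0, "dx": -0.001, "dy": -0.001, "dz": 0.003, "yaw": 0}, {"jaw": 0, "dx": 0, "dy": 0, "dz": 0, "yaw": 0}, {"jaw": 0, "dx": 0, "dy": 0, "dz": 0, "yaw": 0}, {"jaw": 0, "dx": 0, "dy": 0, "dz": 0, "yaw": 0}])

```text
clock: 3.8
tool_pos: [0.5741, -0.0424, 0.0341]
eef_rot: [1.0, -0.009, 0.005, 0.003]
contact_force: [-0.5, 0.1, -0.2]
opening: 1.0
```

Run:
```python
from h import *
for i in range(3):
    s=snap('wrist');print(s['st']['clock'],s['st']['tool_pos'].round(4),R.from_quat(s['st']['eef_rot']).as_euler('xyz',degrees=True).round(2),s['st']['qd'].round(3))
save(s,'w3.png')
```

```text
3.8 [ 0.5741 -0.0424  0.0341] [179.63  -0.57  -1.05] [ 0.001  0.     0.003 -0.    -0.001  0.002 -0.001]
3.85 [ 0.5741 -0.0424  0.0341] [179.63  -0.57  -1.06] [ 0.002 -0.     0.    -0.002 -0.001 -0.001  0.   ]
3.9 [ 0.5742 -0.0424  0.0342] [179.63  -0.58  -1.06] [-0.    -0.001  0.003 -0.001 -0.002 -0.002  0.001]
```

View pics/w3.png

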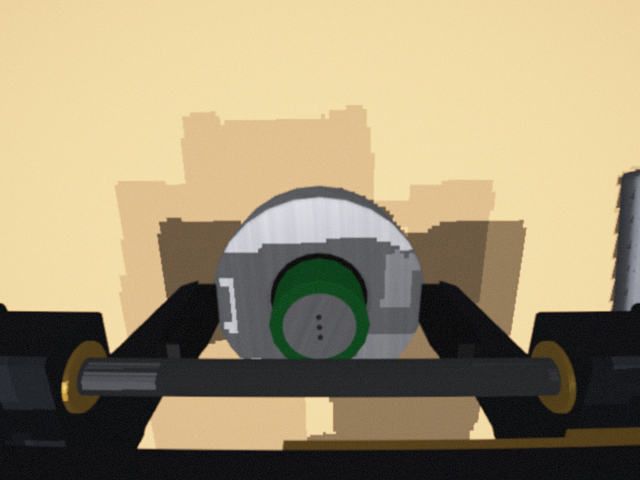

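The green mount is centred between the fingers at (320,325), so I'll close.

play_rows(targets=[{"jaw": 1, "dx": 0, "dy": 0, "dz": 0, "yaw": 0}, {"jaw": 1, "dx": 0, "dy": 0, "dz": 0, "yaw": 0}, {"jaw": 1, "dx": 0, "dy": 0, "dz": 0, "yaw": 0}, {"jaw": 1, "dx": 0, "dy": 0, "dz": 0, "yaw": 0}, {"jaw": 1, "dx": 0, "dy": 0, "dz": 0, "yaw": 0}], squeeze=25)

```text
clock: 4.45
tool_pos: [0.5744, -0.0426, 0.0343]
eef_rot: [1.0, -0.009, 0.005, 0.003]
contact_force: [0.5, 0.5, -1.0]
opening: 0.57
```

play_rows(targets=[{"jaw": 1, "dx": 0, "dy": 0, "dz": -0.005, "yaw": 0}, {"jaw": 1, "dx": 0, "dy": 0, "dz": -0.01, "yaw": 0}, {"jaw": 1, "dx": 0, "dy": 0, "dz": -0.02, "yaw": 0}, {"jaw": 1, "dx": 0, "dy": 0, "dz": -0.02, "yaw": 0}, {"jaw": 1, "dx": 0, "dy": 0, "dz": 0, "yaw": 0}])

```text
clock: 4.95
tool_pos: [0.5734, -0.0422, 0.0926]
eef_rot: [1.0, -0.009, 0.005, 0.003]
contact_force: [1.0, -0.3, -0.7]
opening: 0.444
```

Run:
```python
from h import *
s=snap('wrist'); save(s,'w4.png');print(s['st']['tool_pos'],R.from_quat(s['st']['eef_rot']).as_euler('xyz',degrees=True),s['st']['opening'])
```

```text
[ 0.57342742 -0.04223665  0.09263713] [179.62654489  -0.56072228  -1.07747092] 0.4444246961759499
```

View pics/w4.png

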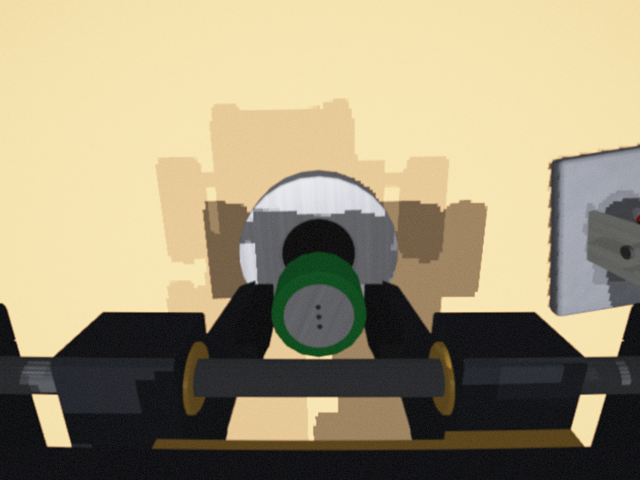

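The mount is held at 39 mm opening, but the jaws closed during the lift. I'll check how high it sits between the pads.

Run:
```python
from h import *
s=snap('wrist'); C=cloud(s); H,S,V=hsv(s)
P=C[300:330,300:340].reshape(-1,3); print('metal top',np.median(P,0),P.std(0))
g=(H>50)&(H<85)&(S>100)&(V>30); g[:240]=0
print('green',C[g].min(0),C[g].max(0),np.percentile(C[g][:,2],[2,50,98]))
T=P-P.mean(0); print(np.linalg.svd(T)[2][2])
# free bench spot check & pocket
s2=snap('side'); save(s2,'s1.png')
```

```text
metal top [ 0.57374168 -0.04199114  0.10174727] [0.00548864 0.00473066 0.00685187]
green [ 0.55342428 -0.06151647  0.02568103] [ 0.64940499 -0.02193139  0.23846594] [0.07930392 0.10107844 0.10265205]
[ 0.8086048  -0.01789627 -0.58807993]
```

View pics/s1.png

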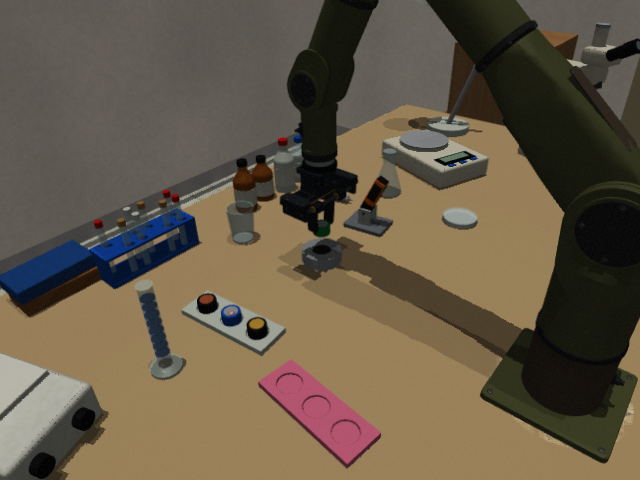

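Top at z 0.102 with TCP at 0.093, so the underside is 16 mm below the TCP. The side view confirms it hangs clear above the anvil at (321,229). I'll park it on free bench between the anvil and the tray, about (0.50,0.10).

play_rows(targets=[{"jaw": 1, "dx": -0.012, "dy": -0.025, "dz": 0, "yaw": 0}, {"jaw": 1, "dx": -0.02, "dy": -0.04, "dz": 0, "yaw": 0}, {"jaw": 1, "dx": -0.02, "dy": -0.04, "dz": 0, "yaw": 0}, {"jaw": 1, "dx": -0.01, "dy": -0.025, "dz": 0, "yaw": 0}, {"jaw": 1, "dx": 0, "dy": 0, "dz": 0, "yaw": 0}])

```text
clock: 5.6
tool_pos: [0.5085, 0.0907, 0.0834]
eef_rot: [1.0, -0.012, -0.001, 0.005]
contact_force: [0.7, -0.5, -1.4]
opening: 0.442
```

play_rows(targets=[{"jaw": 1, "dx": 0, "dy": 0, "dz": 0.02, "yaw": 0}, {"jaw": 1, "dx": 0, "dy": 0, "dz": 0.025, "yaw": 0}, {"jaw": 1, "dx": 0, "dy": 0, "dz": 0.01, "yaw": 0}, {"jaw": 1, "dx": 0, "dy": 0, "dz": 0, "yaw": 0}, {"jaw": 1, "dx": 0, "dy": 0, "dz": 0, "yaw": 0}])

```text
clock: 6.1
tool_pos: [0.5087, 0.0871, 0.0248]
eef_rot: [1.0, -0.012, -0.001, 0.006]
contact_force: [0.4, -0.0, -0.1]
opening: 0.442
```

play_rows(targets=[{"jaw": 1, "dx": 0, "dy": 0, "dz": 0.004, "yaw": 0}, {"jaw": 1, "dx": 0, "dy": 0, "dz": 0.002, "yaw": 0}, {"jaw": 1, "dx": 0, "dy": 0, "dz": 0.001, "yaw": 0}, {"jaw": 1, "dx": 0, "dy": 0, "dz": 0, "yaw": 0}, {"jaw": 1, "dx": 0, "dy": 0, "dz": 0, "yaw": 0}])

```text
clock: 6.6
tool_pos: [0.5106, 0.0861, 0.0195]
eef_rot: [1.0, -0.013, 0.001, 0.006]
contact_force: [-1.0, 0.5, -1.0]
opening: 0.443
```

play_rows(targets=[{"jaw": 1, "dx": 0, "dy": 0, "dz": 0.001, "yaw": 0}, {"jaw": 1, "dx": 0, "dy": 0, "dz": 0.001, "yaw": 0}, {"jaw": 1, "dx": 0, "dy": 0, "dz": 0.001, "yaw": 0}, {"jaw": 1, "dx": 0, "dy": 0, "dz": 0, "yaw": 0}, {"jaw": 1, "dx": 0, "dy": 0, "dz": 0, "yaw": 0}])

```text
clock: 7.1
tool_pos: [0.5108, 0.0864, 0.0166]
eef_rot: [1.0, -0.013, 0.001, 0.006]
contact_force: [-1.0, -0.0, -0.2]
opening: 0.447
```

play_rows(targets=[{"jaw": 1, "dx": 0, "dy": 0, "dz": 0.001, "yaw": 0}, {"jaw": 1, "dx": 0, "dy": 0, "dz": 0.001, "yaw": 0}, {"jaw": 0.4, "dx": 0, "dy": 0, "dz": 0, "yaw": 0}, {"jaw": 0.2, "dx": 0, "dy": 0, "dz": 0, "yaw": 0}, {"jaw": 0, "dx": 0, "dy": 0, "dz": 0, "yaw": 0}])

```text
clock: 7.6
tool_pos: [0.511, 0.0863, 0.0156]
eef_rot: [1.0, -0.013, 0.001, 0.006]
contact_force: [-0.4, 0.9, 0.2]
opening: 0.69
```

play_rows(targets=[{"jaw": 0, "dx": 0, "dy": 0, "dz": 0, "yaw": 0}, {"jaw": 0, "dx": 0, "dy": 0, "dz": -0.01, "yaw": 0}, {"jaw": 0, "dx": 0, "dy": 0, "dz": -0.03, "yaw": 0}, {"jaw": 0, "dx": 0, "dy": 0, "dz": -0.04, "yaw": 0}, {"jaw": 0, "dx": 0, "dy": 0, "dz": -0.02, "yaw": 0}])

```text
clock: 8.1
tool_pos: [0.5086, 0.0871, 0.117]
eef_rot: [1.0, -0.013, -0.002, 0.007]
contact_force: [0.6, -0.4, -0.9]
opening: 1.002
```

Run:
```python
from h import *
s=snap('wrist'); save(s,'w5.png');C=cloud(s);print(s['st']['tool_pos'],R.from_quat(s['st']['eef_rot']).as_euler('xyz',degrees=True),s['st']['opening'])
np.savez('pics/w5.npz',**{k:v for k,v in s.items() if k!='st'})
m=(np.hypot(C[...,0]-.511,C[...,1]-.086)<.035)&(C[...,2]>.02)&(C[...,2]<.035)
print(m.sum(),np.median(C[m],0),disc(s,m,.025))
```

```text
[0.50862373 0.08706185 0.11703678] [179.22714843   0.23931441  -1.45972975] 1.0017853935336973
2642 [0.51232954 0.08654681 0.02538154] (array([0.5117152 , 0.08649662]), np.float64(0.01962768691899089), (0.5117383003234863, 0.08678234368562698), 0.02036527916789055, 2573.0)
```

View pics/w5.png

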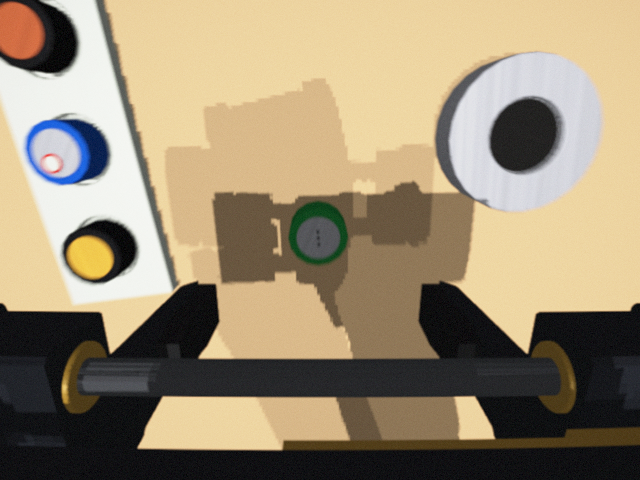

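Green stands flat on the bench at (318,233), world (0.512,0.0865). The wrist view also shows the blue mount (67,152) and the empty recess (523,133), so I'll measure both.

Run:
```python
from h import *
s=dict(np.load('pics/w5.npz')); C=cloud(s); near=lambda x,y,r:np.hypot(C[...,0]-x,C[...,1]-y)<r
print('blue',disc(s,near(.57,.245,.035)&(C[...,2]>.028)&(C[...,2]<.037),.032))
an=near(.573,-.043,.06)&(C[...,2]>.027)&(C[...,2]<.035)
print('anvil',disc(s,fill(an),.030))
rec=near(.573,-.043,.03)&~an
print('recess rim',disc(s,rec,.030), np.median(C[near(.573,-.043,.01)],0))
t=near(.57,.245,.15)&(C[...,2]>.009)&(C[...,2]<.015); P=C[t];
```

```text
blue (array([0.57163599, 0.24231508]), np.float64(0.01996198983305327), (0.571472704410553, 0.24245856702327728), 0.020983733236789703, 3340.0)
anvil (array([ 0.57355411, -0.04143888]), np.float64(0.0476065538704224), (0.5733594298362732, -0.041342224925756454), 0.04853938892483711, 18821.5)
recess rim (array([ 0.57423402, -0.04068581]), np.float64(0.020604459289321572), (0.573912501335144, -0.0410989485681057), 0.022776439785957336, 3549.5) [ 0.57307156 -0.04304322  0.02689464]
```

play_rows(targets=[{"jaw": 0, "dx": 0.013, "dy": -0.03, "dz": 0, "yaw": 0}, {"jaw": 0, "dx": 0.018, "dy": -0.042, "dz": 0, "yaw": 0}, {"jaw": 0, "dx": 0.018, "dy": -0.042, "dz": 0, "yaw": 0}, {"jaw": 0, "dx": 0.008, "dy": -0.025, "dz": 0, "yaw": 0}, {"jaw": 0, "dx": 0, "dy": 0, "dz": 0, "yaw": 0}])

```text
clock: 8.65
tool_pos: [0.5728, 0.2277, 0.1213]
eef_rot: [1.0, -0.015, 0.001, 0.006]
contact_force: [-0.1, -0.3, 0.1]
opening: 0.999
```

Run:
```python
from h import *
s=snap('wrist'); save(s,'w6.png');C=cloud(s);print(s['st']['tool_pos'],R.from_quat(s['st']['eef_rot']).as_euler('xyz',degrees=True),s['st']['opening'])
near=lambda x,y,r:np.hypot(C[...,0]-x,C[...,1]-y)<r
print('blue',disc(s,near(.57,.245,.035)&(C[...,2]>.027)&(C[...,2]<.037),.032))
```

```text
[0.57275011 0.22769213 0.12134534] [ 1.79346876e+02 -1.52287116e-01 -1.76600311e+00] 0.99897457206029
blue (array([0.57254463, 0.2436336 ]), np.float64(0.019669108450948228), (0.5724949836730957, 0.2432180643081665), 0.020387260243296623, 2603.5)
```

View pics/w6.png

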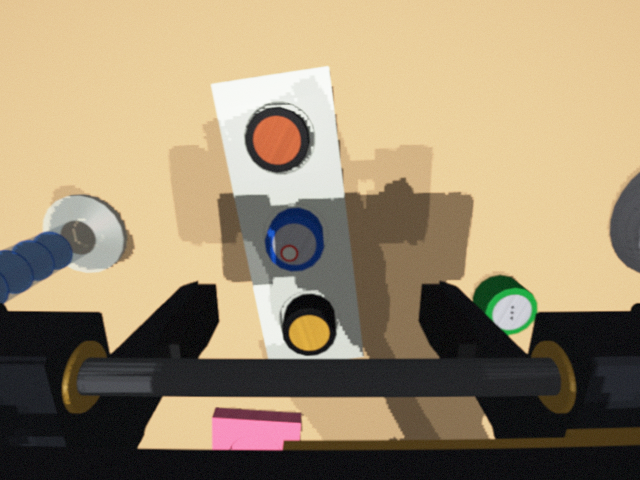

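play_rows(targets=[{"jaw": 0, "dx": 0, "dy": -0.011, "dz": 0, "yaw": -0.03}, {"jaw": 0, "dx": 0, "dy": -0.005, "dz": 0.02, "yaw": 0}, {"jaw": 0, "dx": 0, "dy": 0, "dz": 0.025, "yaw": 0}, {"jaw": 0, "dx": 0, "dy": 0, "dz": 0.01, "yaw": 0}, {"jaw": 0, "dx": 0, "dy": 0, "dz": 0, "yaw": 0}])

```text
clock: 9.2
tool_pos: [0.5713, 0.2349, 0.0657]
eef_rot: [1.0, -0.002, -0.0, 0.009]
contact_force: [0.1, -0.7, 0.5]
opening: 1.003
```

play_rows(targets=[{"jaw": 0, "dx": 0.001, "dy": -0.006, "dz": 0, "yaw": 0}, {"jaw": 0, "dx": 0, "dy": -0.003, "dz": 0.01, "yaw": 0}, {"jaw": 0, "dx": 0, "dy": 0, "dz": 0.02, "yaw": 0}, {"jaw": 0, "dx": 0, "dy": 0, "dz": 0.008, "yaw": 0}, {"jaw": 0, "dx": 0, "dy": 0, "dz": 0, "yaw": 0}])

```text
clock: 9.7
tool_pos: [0.5747, 0.2442, 0.0291]
eef_rot: [1.0, -0.002, 0.002, 0.008]
contact_force: [-0.2, -0.1, 0.2]
opening: 1.001
```

play_rows(targets=[{"jaw": 0, "dx": -0.001, "dy": 0, "dz": 0.006, "yaw": 0}, {"jaw": 0, "dx": -0.001, "dy": 0, "dz": 0.004, "yaw": 0}, {"jaw": 0, "dx": 0, "dy": 0, "dz": 0.001, "yaw": 0}, {"jaw": 0, "dx": 0, "dy": 0, "dz": 0, "yaw": 0}, {"jaw": 0, "dx": 0, "dy": 0, "dz": 0, "yaw": 0}])

```text
clock: 10.2
tool_pos: [0.5737, 0.2445, 0.019]
eef_rot: [1.0, -0.002, 0.003, 0.007]
contact_force: [-0.3, -0.1, 0.2]
opening: 0.999
```

play_rows(targets=[{"jaw": 0, "dx": -0.001, "dy": 0.001, "dz": 0.002, "yaw": 0}, {"jaw": 0, "dx": 0, "dy": 0, "dz": 0.001, "yaw": 0}, {"jaw": 0.3, "dx": 0, "dy": 0, "dz": 0, "yaw": 0}, {"jaw": 0.5, "dx": 0, "dy": 0, "dz": 0, "yaw": 0}, {"jaw": 1, "dx": 0, "dy": 0, "dz": 0, "yaw": 0}])

```text
clock: 10.7
tool_pos: [0.573, 0.2435, 0.0163]
eef_rot: [1.0, -0.002, 0.004, 0.007]
contact_force: [-0.7, -0.2, 0.4]
opening: 0.749
```

Run:
```python
from h import *
s=snap('wrist'); save(s,'w7.png');print(s['st']['tool_pos'],R.from_quat(s['st']['eef_rot']).as_euler('xyz',degrees=True),s['st']['opening'])
```

```text
[0.57304894 0.24349407 0.01633458] [179.19115654  -0.43043048  -0.27574897] 0.7492769837903989
```

View pics/w7.png

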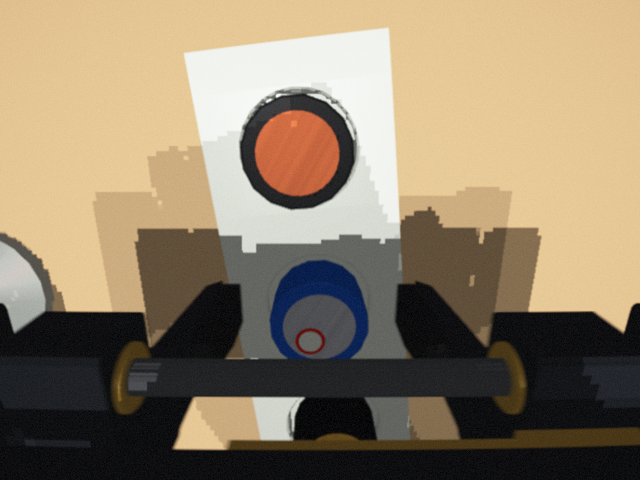

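The blue mount is centred between the jaws at (318,325). I'll close fully, wait, then lift.

play_rows(targets=[{"jaw": 1, "dx": 0, "dy": 0, "dz": 0, "yaw": 0}, {"jaw": 1, "dx": 0, "dy": 0, "dz": 0, "yaw": 0}, {"jaw": 1, "dx": 0, "dy": 0, "dz": 0, "yaw": 0}, {"jaw": 1, "dx": 0, "dy": 0, "dz": 0, "yaw": 0}, {"jaw": 1, "dx": 0, "dy": 0, "dz": 0, "yaw": 0}])

```text
clock: 11.25
tool_pos: [0.5731, 0.2435, 0.0164]
eef_rot: [1.0, -0.002, 0.004, 0.007]
contact_force: [1.6, -1.1, 0.9]
opening: 0.441
```

play_rows(targets=[{"jaw": 1, "dx": 0, "dy": 0, "dz": -0.005, "yaw": 0}, {"jaw": 1, "dx": 0, "dy": 0, "dz": -0.015, "yaw": 0}, {"jaw": 1, "dx": 0, "dy": 0, "dz": -0.03, "yaw": 0}, {"jaw": 1, "dx": 0, "dy": 0, "dz": -0.025, "yaw": 0}, {"jaw": 1, "dx": 0, "dy": 0, "dz": -0.01, "yaw": 0}])

```text
clock: 11.75
tool_pos: [0.5711, 0.2442, 0.1051]
eef_rot: [1.0, -0.002, 0.002, 0.008]
contact_force: [0.4, 0.1, -0.2]
opening: 0.444
```

Run:
```python
from h import *
s=snap('wrist'); save(s,'w8.png');C=cloud(s);print(s['st']['tool_pos'],R.from_quat(s['st']['eef_rot']).as_euler('xyz',degrees=True),s['st']['opening'])
print('top',np.median(C[305:345,300:340].reshape(-1,3),0), np.median(C[310:325,310:330].reshape(-1,3),0))
s['frame']; 
# pocket1 floor centre
near=lambda x,y,r:np.hypot(C[...,0]-x,C[...,1]-y)<r
print(np.median(C[near(.572,.2435,.012)&(C[...,2]<.03)],0))
```

```text
[0.57107176 0.24415978 0.10507847] [179.10022473  -0.23169468  -0.27486765] 0.4442181851626406
top [0.57099586 0.24462307 0.1213398 ] [0.57432004 0.24444021 0.12118029]
[0.5720561  0.24327807 0.0073551 ]
```

View pics/w8.png

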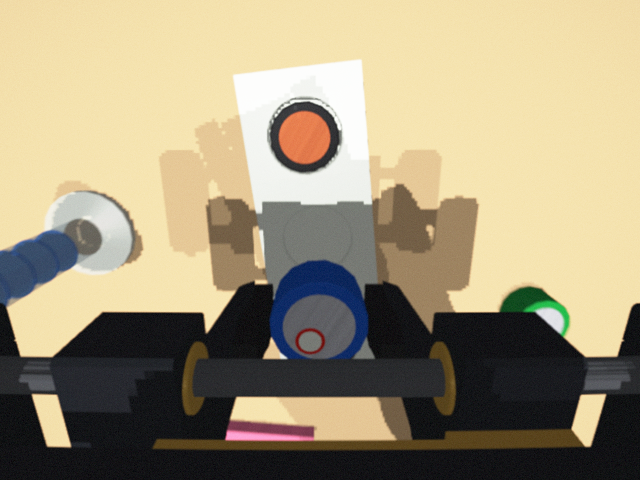

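Blue is held: its top is 16 mm above the TCP, so the underside is 9 mm below. I'll carry it to the anvil.

play_rows(targets=[{"jaw": 1, "dx": 0, "dy": 0.02, "dz": 0, "yaw": 0}, {"jaw": 1, "dx": 0, "dy": 0.035, "dz": 0, "yaw": 0}, {"jaw": 1, "dx": 0, "dy": 0.045, "dz": 0, "yaw": 0}, {"jaw": 1, "dx": 0, "dy": 0.045, "dz": 0, "yaw": 0}, {"jaw": 1, "dx": 0, "dy": 0.045, "dz": 0, "yaw": 0}])

```text
clock: 12.3
tool_pos: [0.5709, 0.0614, 0.1073]
eef_rot: [1.0, 0.007, 0.004, 0.003]
contact_force: [1.4, 0.4, -1.3]
opening: 0.447
```

play_rows(targets=[{"jaw": 1, "dx": 0, "dy": 0.045, "dz": 0, "yaw": 0}, {"jaw": 1, "dx": 0, "dy": 0.03, "dz": 0, "yaw": 0}, {"jaw": 1, "dx": 0, "dy": 0.01, "dz": 0, "yaw": 0}, {"jaw": 1, "dx": 0, "dy": 0, "dz": 0, "yaw": 0}, {"jaw": 1, "dx": 0, "dy": 0, "dz": 0, "yaw": 0}])

```text
clock: 12.8
tool_pos: [0.5695, -0.0344, 0.1061]
eef_rot: [1.0, 0.001, 0.002, 0.005]
contact_force: [0.7, -0.0, -1.1]
opening: 0.445
```

Run:
```python
from h import *
s=snap('wrist'); save(s,'w9.png');C=cloud(s);print(s['st']['tool_pos'],R.from_quat(s['st']['eef_rot']).as_euler('xyz',degrees=True),s['st']['opening'])
near=lambda x,y,r:np.hypot(C[...,0]-x,C[...,1]-y)<r
an=near(.573,-.043,.06)&(C[...,2]>.027)&(C[...,2]<.035)
print('anvil',disc(s,fill(an),.030))
print('top',np.median(C[305:345,300:340].reshape(-1,3),0))
```

```text
[ 0.56948514 -0.03437809  0.10609577] [ 1.79456640e+02 -1.85729651e-01  1.40573339e-01] 0.44492890610170716
anvil (array([ 0.57615066, -0.04212931]), np.float64(0.03460271717255613), (0.574333906173706, -0.04212968796491623), 0.04775862768292427, 10129.5)
top [ 0.56943404 -0.03401603  0.12237149]
```

View pics/w9.png

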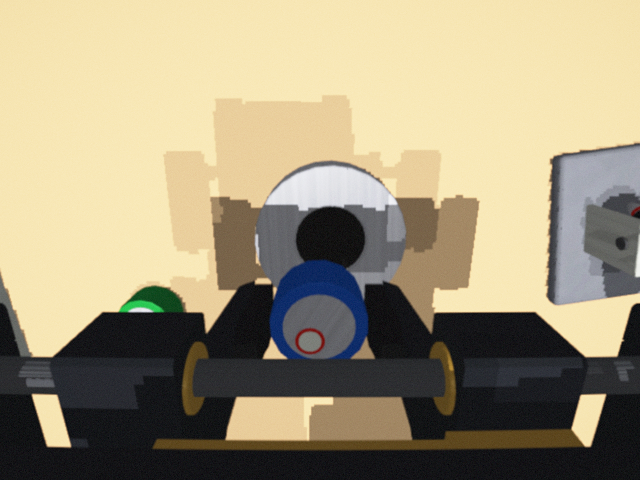

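play_rows(targets=[{"jaw": 1, "dx": 0.003, "dy": 0.005, "dz": 0.01, "yaw": 0}, {"jaw": 1, "dx": 0.0015, "dy": 0.003, "dz": 0.02, "yaw": 0}, {"jaw": 1, "dx": 0, "dy": 0, "dz": 0.012, "yaw": 0}, {"jaw": 1, "dx": 0, "dy": 0, "dz": 0, "yaw": 0}, {"jaw": 1, "dx": 0, "dy": 0, "dz": 0, "yaw": 0}])

```text
clock: 13.35
tool_pos: [0.5757, -0.0333, 0.061]
eef_rot: [1.0, 0.008, 0.002, 0.002]
contact_force: [-0.1, 0.8, -0.4]
opening: 0.451
```

play_rows(targets=[{"jaw": 1, "dx": -0.001, "dy": 0.004, "dz": 0, "yaw": 0}, {"jaw": 1, "dx": -0.001, "dy": 0.004, "dz": 0, "yaw": 0}, {"jaw": 1, "dx": 0, "dy": 0.001, "dz": 0, "yaw": 0}, {"jaw": 1, "dx": 0, "dy": 0, "dz": 0.004, "yaw": 0}, {"jaw": 1, "dx": 0, "dy": 0, "dz": 0, "yaw": 0}])

```text
clock: 13.85
tool_pos: [0.5748, -0.043, 0.0586]
eef_rot: [1.0, 0.008, 0.003, 0.002]
contact_force: [0.1, 0.3, -1.3]
opening: 0.444
```

Run:
```python
from h import *
s=snap('wrist'); save(s,'w10.png');C=cloud(s);print(s['st']['tool_pos'],R.from_quat(s['st']['eef_rot']).as_euler('xyz',degrees=True),s['st']['opening'])
near=lambda x,y,r:np.hypot(C[...,0]-x,C[...,1]-y)<r
an=near(.573,-.043,.06)&(C[...,2]>.027)&(C[...,2]<.035)
print('anvil',disc(s,fill(an),.030))
```

```text
[ 0.57479778 -0.04297274  0.05862515] [179.73251722  -0.39770171   0.93284809] 0.44400789034311705
anvil (array([ 0.58449602, -0.04155003]), np.float64(0.03339396576387018), (0.5748035311698914, -0.042266763746738434), 0.047660164535045624, 11118.5)
```

View pics/w10.png

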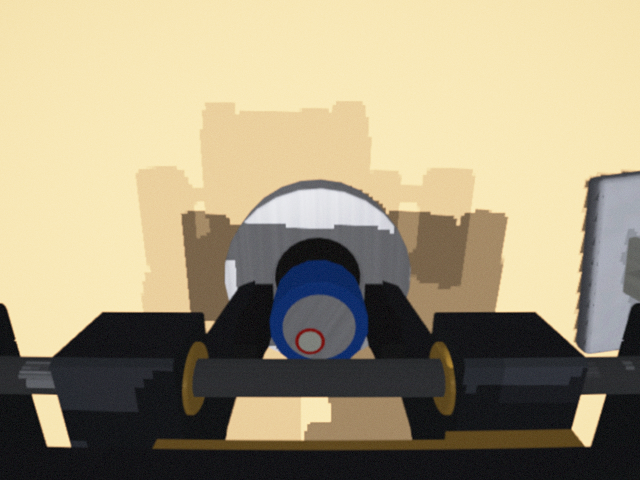

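The mount is aligned in front of the recess, with the dark rim even around (318,255). I'll lower it.

play_rows(targets=[{"jaw": 1, "dx": 0, "dy": 0, "dz": 0.007, "yaw": 0}, {"jaw": 1, "dx": 0, "dy": 0, "dz": 0.007, "yaw": 0}, {"jaw": 1, "dx": 0, "dy": 0, "dz": 0.003, "yaw": 0}, {"jaw": 1, "dx": 0, "dy": 0, "dz": 0, "yaw": 0}, {"jaw": 1, "dx": 0, "dy": 0, "dz": 0, "yaw": 0}])

```text
clock: 14.4
tool_pos: [0.575, -0.0427, 0.0398]
eef_rot: [1.0, 0.008, 0.003, 0.002]
contact_force: [-0.6, 0.3, -0.9]
opening: 0.444
```

play_rows(targets=[{"jaw": 1, "dx": 0, "dy": 0, "dz": 0.002, "yaw": 0}, {"jaw": 1, "dx": 0, "dy": 0, "dz": 0.0015, "yaw": 0}, {"jaw": 1, "dx": 0, "dy": 0, "dz": 0.001, "yaw": 0}, {"jaw": 1, "dx": 0, "dy": 0, "dz": 0, "yaw": 0}, {"jaw": 1, "dx": 0, "dy": 0, "dz": 0, "yaw": 0}])

```text
clock: 14.9
tool_pos: [0.5754, -0.0426, 0.0356]
eef_rot: [1.0, 0.008, 0.004, 0.002]
contact_force: [-0.1, -0.5, -1.2]
opening: 0.446
```

play_rows(targets=[{"jaw": 1, "dx": -0.0005, "dy": 0, "dz": 0.001, "yaw": 0}, {"jaw": 1, "dx": 0, "dy": 0, "dz": 0.0005, "yaw": 0}, {"jaw": 1, "dx": 0, "dy": 0, "dz": 0, "yaw": 0}, {"jaw": 0.4, "dx": 0, "dy": 0, "dz": 0, "yaw": 0}, {"jaw": 0.1, "dx": 0, "dy": 0, "dz": 0, "yaw": 0}])

```text
clock: 15.4
tool_pos: [0.5758, -0.0427, 0.0356]
eef_rot: [1.0, 0.008, 0.005, 0.002]
contact_force: [-0.5, 0.4, -0.1]
opening: 0.603
```

play_rows(targets=[{"jaw": 0, "dx": 0, "dy": 0, "dz": 0, "yaw": 0}, {"jaw": 0, "dx": 0, "dy": 0, "dz": 0, "yaw": 0}, {"jaw": 0, "dx": 0, "dy": 0, "dz": -0.02, "yaw": 0}, {"jaw": 0, "dx": 0, "dy": 0, "dz": -0.04, "yaw": 0}, {"jaw": 0, "dx": -0.015, "dy": 0, "dz": -0.035, "yaw": 0}])

```text
clock: 15.9
tool_pos: [0.5585, -0.042, 0.128]
eef_rot: [1.0, 0.009, 0.001, 0.002]
contact_force: [0.0, 0.4, -0.1]
opening: 1.003
```

Run:
```python
from h import *
s=snap('wrist'); save(s,'w11.png');C=cloud(s);print(s['st']['tool_pos'],R.from_quat(s['st']['eef_rot']).as_euler('xyz',degrees=True),s['st']['opening'])
near=lambda x,y,r:np.hypot(C[...,0]-x,C[...,1]-y)<r
m=near(.5745,-.0425,.035)&(C[...,2]>.045)&(C[...,2]<.06)
print(disc(s,m,.051)); P=C[near(.5745,-.0425,.017)]; c=P.mean(0); print(c,np.linalg.svd(P-c)[2][2] if len(P)<3000 else '', P[:,2].std())
an=near(.573,-.043,.06)&(C[...,2]>.027)
print('anvil',disc(s,fill(an),.030))
np.savez('pics/w11.npz',**{k:v for k,v in s.items() if k!='st'})
```

```text
[ 0.55847832 -0.04202513  0.12802478] [ 1.79778773e+02 -1.46890764e-01  9.98719270e-01] 1.003339533937217
(array([ 0.57459536, -0.04227076]), np.float64(0.019462516744227696), (0.5747236013412476, -0.04230568930506706), 0.02005617693066597, 2974.0)
[ 0.58141347 -0.04275971  0.19222326]  0.06219282482585576
anvil (array([ 0.36432142, -0.05097721]), np.float64(0.19521182701551068), (0.32957038283348083, -0.048967160284519196), 0.2883996069431305, 88938.5)
```

View pics/w11.png

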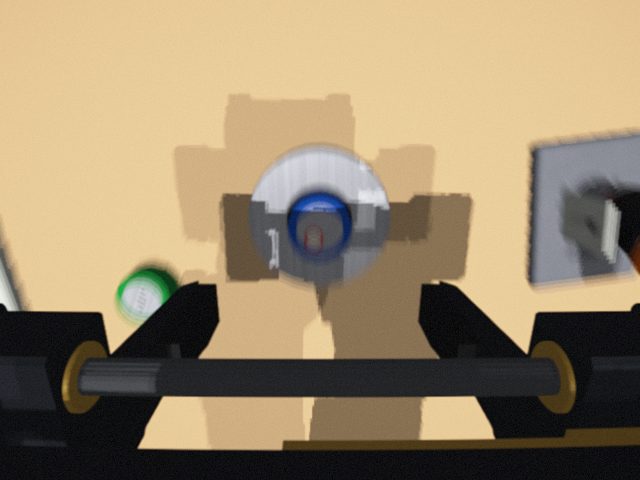

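Blue is in the recess at about (319,225). The picture is motion-blurred, so I'll recheck flatness later. Next I fetch green at (0.512,0.0865).

play_rows(targets=[{"jaw": 0, "dx": -0.009, "dy": -0.02, "dz": 0, "yaw": 0}, {"jaw": 0, "dx": -0.016, "dy": -0.04, "dz": 0.0, "yaw": 0}, {"jaw": 0, "dx": -0.015, "dy": -0.04, "dz": 0, "yaw": 0}, {"jaw": 0, "dx": -0.008, "dy": -0.02, "dz": 0, "yaw": 0}, {"jaw": 0, "dx": 0, "dy": 0, "dz": 0, "yaw": 0}])

```text
clock: 16.45
tool_pos: [0.5073, 0.0781, 0.1342]
eef_rot: [1.0, 0.006, 0.006, 0.003]
contact_force: [-0.6, 0.3, 0.4]
opening: 1.002
```

play_rows(targets=[{"jaw": 0, "dx": 0, "dy": 0, "dz": 0, "yaw": 0}, {"jaw": 0, "dx": 0, "dy": 0, "dz": 0.02, "yaw": 0}, {"jaw": 0, "dx": 0, "dy": 0, "dz": 0.03, "yaw": 0}, {"jaw": 0, "dx": 0, "dy": 0, "dz": 0.01, "yaw": 0}, {"jaw": 0, "dx": 0, "dy": 0, "dz": 0, "yaw": 0}])

```text
clock: 16.95
tool_pos: [0.5125, 0.071, 0.0732]
eef_rot: [1.0, 0.002, 0.009, 0.004]
contact_force: [0.3, -0.7, -0.1]
opening: 1.003
```

Run:
```python
from h import *
s=snap('wrist'); save(s,'w12.png');C=cloud(s);print(s['st']['tool_pos'],R.from_quat(s['st']['eef_rot']).as_euler('xyz',degrees=True),s['st']['opening'])
near=lambda x,y,r:np.hypot(C[...,0]-x,C[...,1]-y)<r
print(disc(s,near(.5117,.0865,.03)&(C[...,2]>.02)&(C[...,2]<.035),.025))
```

```text
[0.51252264 0.07100798 0.07322198] [179.49451     -1.0121546    0.22499939] 1.0027225203980676
(array([0.51181915, 0.08646086]), np.float64(0.019754645055585978), (0.5118811130523682, 0.08624681830406189), 0.02056749351322651, 3643.0)
```

View pics/w12.png

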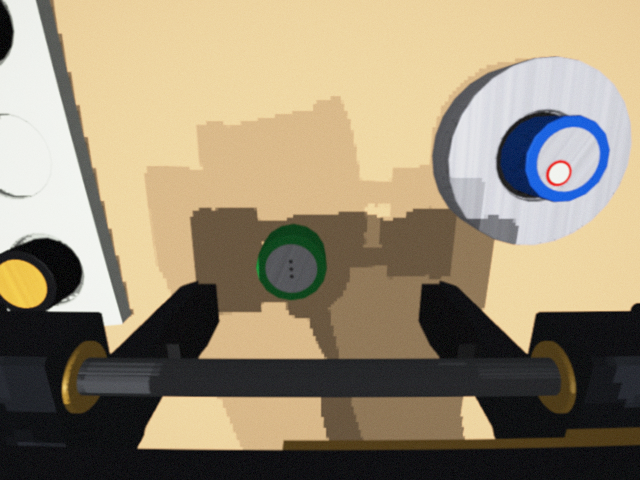

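play_rows(targets=[{"jaw": 0, "dx": -0.001, "dy": -0.008, "dz": 0, "yaw": 0}, {"jaw": 0, "dx": 0, "dy": -0.006, "dz": 0.01, "yaw": 0}, {"jaw": 0, "dx": 0, "dy": -0.002, "dz": 0.02, "yaw": 0}, {"jaw": 0, "dx": 0, "dy": 0, "dz": 0.012, "yaw": 0}, {"jaw": 0, "dx": 0, "dy": 0, "dz": 0.002, "yaw": 0}])

```text
clock: 17.5
tool_pos: [0.5159, 0.0888, 0.031]
eef_rot: [1.0, 0.002, 0.013, 0.003]
contact_force: [-0.4, 0.4, 0.4]
opening: 1.003
```

play_rows(targets=[{"jaw": 0, "dx": -0.002, "dy": 0.0015, "dz": 0.006, "yaw": 0}, {"jaw": 0, "dx": -0.002, "dy": 0.001, "dz": 0.006, "yaw": 0}, {"jaw": 0, "dx": 0, "dy": 0, "dz": 0.006, "yaw": 0}, {"jaw": 0, "dx": 0, "dy": 0, "dz": 0.002, "yaw": 0}, {"jaw": 0, "dx": 0, "dy": 0, "dz": 0, "yaw": 0}])

```text
clock: 18.0
tool_pos: [0.5124, 0.0859, 0.0099]
eef_rot: [1.0, 0.001, 0.013, 0.003]
contact_force: [-0.2, 0.2, -0.3]
opening: 1.001
```

play_rows(targets=[{"jaw": 0.4, "dx": -0.0005, "dy": -0.0005, "dz": 0.001, "yaw": 0}, {"jaw": 1, "dx": 0, "dy": 0, "dz": 0, "yaw": 0}, {"jaw": 1, "dx": 0, "dy": 0, "dz": 0, "yaw": 0}, {"jaw": 1, "dx": 0, "dy": 0, "dz": 0, "yaw": 0}, {"jaw": 1, "dx": 0, "dy": 0, "dz": 0, "yaw": 0}])

```text
clock: 18.5
tool_pos: [0.5125, 0.0865, 0.0096]
eef_rot: [1.0, 0.001, 0.014, 0.003]
contact_force: [0.4, 0.5, -0.3]
opening: 0.57
```

play_rows(targets=[{"jaw": 1, "dx": 0, "dy": 0, "dz": 0, "yaw": 0}, {"jaw": 1, "dx": 0, "dy": 0, "dz": 0, "yaw": 0}, {"jaw": 1, "dx": 0, "dy": 0, "dz": 0, "yaw": 0}, {"jaw": 1, "dx": 0, "dy": 0, "dz": 0, "yaw": 0}, {"jaw": 1, "dx": 0, "dy": 0, "dz": -0.005, "yaw": 0}])

```text
clock: 19.0
tool_pos: [0.5121, 0.0864, 0.0144]
eef_rot: [1.0, 0.001, 0.014, 0.003]
contact_force: [0.8, -0.5, -0.4]
opening: 0.451
```

play_rows(targets=[{"jaw": 1, "dx": 0, "dy": 0, "dz": -0.015, "yaw": 0}, {"jaw": 1, "dx": 0, "dy": 0, "dz": -0.03, "yaw": 0}, {"jaw": 1, "dx": 0, "dy": 0, "dz": -0.03, "yaw": 0}, {"jaw": 1, "dx": 0, "dy": 0, "dz": -0.01, "yaw": 0}, {"jaw": 1, "dx": 0, "dy": 0, "dz": 0, "yaw": 0}])

```text
clock: 19.5
tool_pos: [0.5093, 0.087, 0.1055]
eef_rot: [1.0, 0.001, 0.014, 0.003]
contact_force: [0.7, 0.0, -0.7]
opening: 0.448
```

play_rows(targets=[{"jaw": 1, "dx": 0.012, "dy": -0.028, "dz": 0, "yaw": 0}, {"jaw": 1, "dx": 0.018, "dy": -0.043, "dz": 0, "yaw": 0}, {"jaw": 1, "dx": 0.016, "dy": -0.04, "dz": 0, "yaw": 0}, {"jaw": 1, "dx": 0.008, "dy": -0.022, "dz": 0, "yaw": 0}, {"jaw": 1, "dx": 0.002, "dy": -0.005, "dz": 0, "yaw": 0}])

```text
clock: 20.0
tool_pos: [0.5644, 0.226, 0.1021]
eef_rot: [1.0, -0.002, 0.011, 0.005]
contact_force: [-0.8, 0.7, -0.4]
opening: 0.444
```

play_rows(targets=[{"jaw": 1, "dx": 0, "dy": 0, "dz": 0, "yaw": 0}, {"jaw": 1, "dx": 0, "dy": 0, "dz": 0.01, "yaw": 0}, {"jaw": 1, "dx": 0, "dy": 0, "dz": 0.015, "yaw": 0}, {"jaw": 1, "dx": 0, "dy": 0, "dz": 0.005, "yaw": 0}, {"jaw": 1, "dx": 0, "dy": 0, "dz": 0, "yaw": 0}])

```text
clock: 20.5
tool_pos: [0.5618, 0.2183, 0.0666]
eef_rot: [1.0, -0.004, 0.007, 0.008]
contact_force: [-0.0, 0.1, -0.8]
opening: 0.449
```

Run:
```python
from h import *
s=snap('wrist'); save(s,'w13.png');C=cloud(s);print(s['st']['tool_pos'],R.from_quat(s['st']['eef_rot']).as_euler('xyz',degrees=True),s['st']['opening'])
P=C[305:345,300:340].reshape(-1,3); print('top',np.median(P,0))
tr=C[...,2]; near=lambda x,y,r:np.hypot(C[...,0]-x,C[...,1]-y)<r
p=near(.572,.2434,.03)&(C[...,2]<.0095)&(C[...,2]>.004); print(p.sum(), C[p].mean(0),C[p].min(0),C[p].max(0))
print('pocket proj', proj(s,[[.572,.2434,.012]]))
s['frame']
for a in np.linspace(0,2*np.pi,60):
    q=proj(s,[[.572+.023*np.cos(a),.2434+.023*np.sin(a),.012]])[0].astype(int)
    if 0<q[1]<480: s['frame'][q[1],q[0]]=[255,0,0]
save(s,'w13o.png',(180,160,460,370),2.8)
```

```text
[0.56178384 0.21831259 0.06658644] [179.03096831  -0.84491961  -0.46780005] 0.44858554276688395
top [0.56138803 0.21876727 0.08247594]
4468 [0.57187973 0.24457563 0.00734774] [0.54840176 0.22128545 0.00507055] [0.59326003 0.26709296 0.0094812 ]
pocket proj [[273.17994761 244.76140621]]
```

View pics/w13o.png

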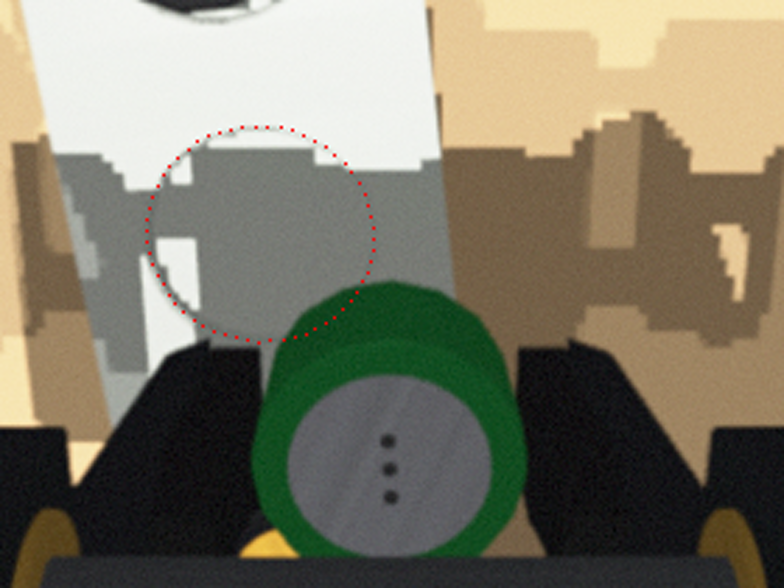

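The projected rim (centre 0.572,0.2434) lies on the visible pocket edge, so I'll shift over it.

play_rows(targets=[{"jaw": 1, "dx": 0.004, "dy": -0.01, "dz": 0, "yaw": 0}, {"jaw": 1, "dx": 0.004, "dy": -0.01, "dz": 0, "yaw": 0}, {"jaw": 1, "dx": 0.002, "dy": -0.004, "dz": 0, "yaw": 0}, {"jaw": 1, "dx": 0, "dy": -0.001, "dz": 0, "yaw": 0}, {"jaw": 1, "dx": 0, "dy": 0, "dz": 0, "yaw": 0}])

```text
clock: 21.05
tool_pos: [0.5741, 0.2464, 0.0677]
eef_rot: [1.0, -0.004, 0.009, 0.008]
contact_force: [-0.5, -0.3, -0.0]
opening: 0.445
```

play_rows(targets=[{"jaw": 1, "dx": -0.0015, "dy": 0.002, "dz": 0.01, "yaw": 0}, {"jaw": 1, "dx": 0, "dy": 0.001, "dz": 0.015, "yaw": 0}, {"jaw": 1, "dx": 0, "dy": 0, "dz": 0.01, "yaw": 0}, {"jaw": 1, "dx": 0, "dy": 0, "dz": 0.004, "yaw": 0}, {"jaw": 1, "dx": 0, "dy": 0, "dz": 0, "yaw": 0}])

```text
clock: 21.55
tool_pos: [0.5721, 0.2411, 0.0244]
eef_rot: [1.0, -0.004, 0.008, 0.008]
contact_force: [0.4, -0.8, -0.6]
opening: 0.441
```

Run:
```python
from h import *
s=snap('wrist'); print(s['st']['tool_pos'],R.from_quat(s['st']['eef_rot']).as_euler('xyz',degrees=True),s['st']['opening'])
for a in np.linspace(0,2*np.pi,80):
    q=proj(s,[[.572+.023*np.cos(a),.2434+.023*np.sin(a),.012]])[0].astype(int)
    if 0<q[1]<480: s['frame'][q[1],q[0]]=[255,0,0]
save(s,'w14o.png',(180,160,460,370),2.8)
```

```text
[0.57212492 0.24105245 0.02441904] [179.03304244  -0.87507928  -0.50125177] 0.4412935925074061
```

View pics/w14o.png

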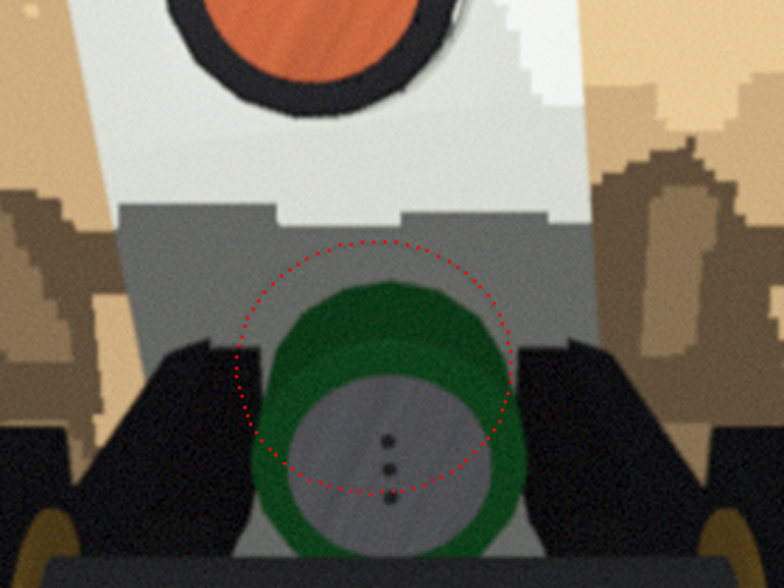

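play_rows(targets=[{"jaw": 1, "dx": 0, "dy": -0.0022, "dz": 0, "yaw": 0}, {"jaw": 1, "dx": 0, "dy": 0, "dz": 0.003, "yaw": 0}, {"jaw": 1, "dx": 0, "dy": 0, "dz": 0.003, "yaw": 0}, {"jaw": 1, "dx": 0, "dy": 0, "dz": 0.001, "yaw": 0}, {"jaw": 1, "dx": 0, "dy": 0, "dz": 0, "yaw": 0}])

```text
clock: 22.1
tool_pos: [0.5733, 0.2439, 0.0182]
eef_rot: [1.0, -0.004, 0.009, 0.008]
contact_force: [-0.2, -0.1, -1.6]
opening: 0.45
```

play_rows(targets=[{"jaw": 1, "dx": -0.001, "dy": 0, "dz": 0.001, "yaw": 0}, {"jaw": 1, "dx": 0, "dy": 0, "dz": 0.001, "yaw": 0}, {"jaw": 1, "dx": 0, "dy": 0, "dz": 0.0005, "yaw": 0}, {"jaw": 1, "dx": 0, "dy": 0, "dz": 0, "yaw": 0}, {"jaw": 1, "dx": 0, "dy": 0, "dz": 0, "yaw": 0}])

```text
clock: 22.6
tool_pos: [0.5724, 0.244, 0.017]
eef_rot: [1.0, -0.004, 0.009, 0.008]
contact_force: [-0.6, -0.1, -0.3]
opening: 0.45
```

play_rows(targets=[{"jaw": 1, "dx": 0, "dy": 0, "dz": 0.001, "yaw": 0}, {"jaw": 0.5, "dx": 0, "dy": 0, "dz": 0, "yaw": 0}, {"jaw": 0.3, "dx": 0, "dy": 0, "dz": 0, "yaw": 0}, {"jaw": 0, "dx": 0, "dy": 0, "dz": 0, "yaw": 0}, {"jaw": 0, "dx": 0, "dy": 0, "dz": 0, "yaw": 0}])

```text
clock: 23.1
tool_pos: [0.5727, 0.244, 0.0165]
eef_rot: [1.0, -0.004, 0.009, 0.008]
contact_force: [-1.0, 0.3, -0.4]
opening: 0.748
```

play_rows(targets=[{"jaw": 0, "dx": 0, "dy": 0, "dz": 0, "yaw": 0}, {"jaw": 0, "dx": 0, "dy": 0, "dz": -0.02, "yaw": 0}, {"jaw": 0, "dx": 0, "dy": 0, "dz": -0.04, "yaw": 0}, {"jaw": 0, "dx": -0.01, "dy": 0, "dz": -0.04, "yaw": 0}, {"jaw": 0, "dx": 0, "dy": 0, "dz": -0.02, "yaw": 0}])

```text
clock: 23.6
tool_pos: [0.5577, 0.2447, 0.1353]
eef_rot: [1.0, -0.005, 0.005, 0.01]
contact_force: [0.5, 0.1, 0.9]
opening: 1.001
```

Run:
```python
from h import *
snap('wrist');s=snap('wrist'); save(s,'w15.png');C=cloud(s);print(s['st']['tool_pos'],R.from_quat(s['st']['eef_rot']).as_euler('xyz',degrees=True),s['st']['opening'])
near=lambda x,y,r:np.hypot(C[...,0]-x,C[...,1]-y)<r
m=near(.572,.2434,.03)&(C[...,2]>.027)&(C[...,2]<.04);print('green',disc(s,m,.032))
P=C[near(.572,.2434,.015)&(C[...,2]<.05)];c=P.mean(0);A=np.linalg.lstsq(np.c_[P[:,:2]-c[:2],np.ones(len(P))],P[:,2],rcond=None)[0];print(c,'slopes',A[:2])
a=snap('scene'); C=cloud(a)
for z,c in((.051,(.574,-.042)),(.032,(.572,.2434))):
    P=C[(np.hypot(C[...,0]-c[0],C[...,1]-c[1])<.016)&(abs(C[...,2]-z)<.008)]; c=P.mean(0);A=np.linalg.lstsq(np.c_[P[:,:2]-c[:2],np.ones(len(P))],P[:,2],rcond=None)[0];print('scene',c,'slopes',A[:2])
save(a,'sc2.png',(280,220,460,370),4)
```

```text
[0.559949   0.24524628 0.13789156] [179.02205989  -0.87267438  -0.55075445] 0.9952185079708974
green (array([0.57107161, 0.24422512]), np.float64(0.01940049412979849), (0.5711012482643127, 0.2439526617527008), 0.020113887265324593, 2334.0)
[0.57219925 0.24342665 0.03254847] slopes [-0.00148466 -0.00256021]
scene [ 0.5749474  -0.04106778  0.04957047] slopes [-0.04701966 -0.05266868]
scene [0.57239248 0.24377376 0.03066127] slopes [0.00095017 0.03641715]
```

View pics/w15.png

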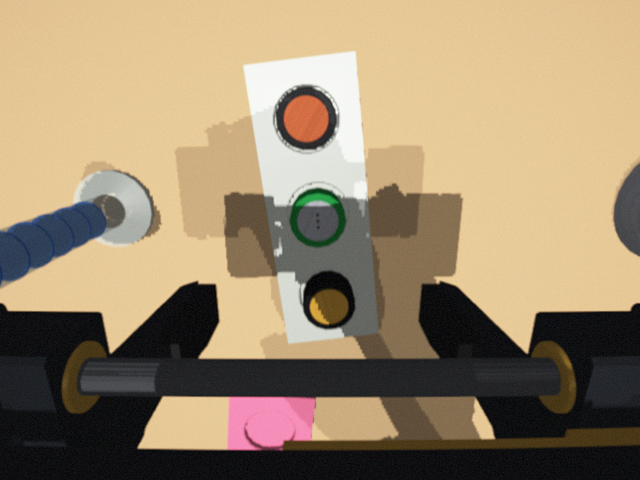

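View pics/sc2.png

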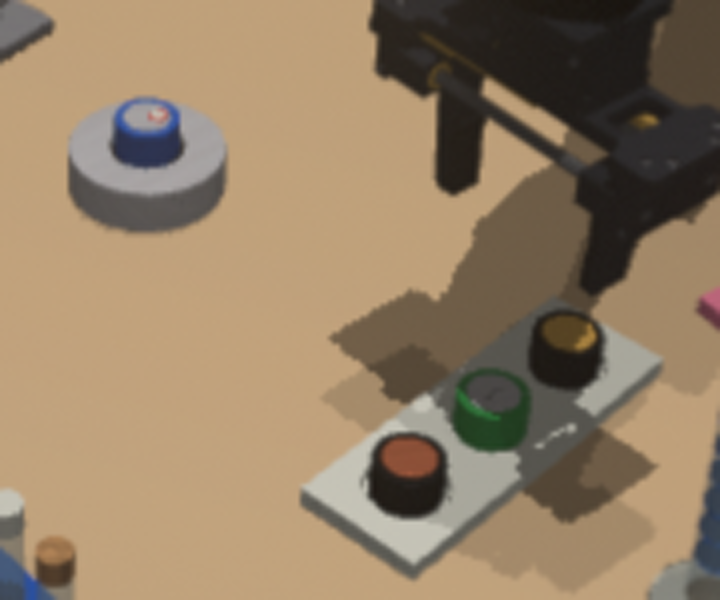

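Green is flat in the middle pocket (top z 0.0325, slopes <0.3 %) at (318,217), and the black mounts are untouched. Next I fly towards the pen, looking at blue on the way.

play_rows(targets=[{"jaw": 0, "dx": -0.005, "dy": 0.025, "dz": -0.015, "yaw": 0}, {"jaw": 0, "dx": -0.006, "dy": 0.043, "dz": -0.015, "yaw": 0}, {"jaw": 0, "dx": -0.006, "dy": 0.043, "dz": -0.015, "yaw": 0}, {"jaw": 0, "dx": -0.006, "dy": 0.043, "dz": -0.015, "yaw": 0}, {"jaw": 0, "dx": -0.006, "dy": 0.043, "dz": -0.015, "yaw": 0}])

```text
clock: 24.25
tool_pos: [0.523, 0.0516, 0.2043]
eef_rot: [1.0, 0.003, -0.001, 0.009]
contact_force: [1.3, -0.6, 0.2]
opening: 1.0
```

play_rows(targets=[{"jaw": 0, "dx": -0.006, "dy": 0.045, "dz": -0.01, "yaw": 0}, {"jaw": 0, "dx": -0.006, "dy": 0.045, "dz": 0, "yaw": 0}, {"jaw": 0, "dx": -0.006, "dy": 0.045, "dz": 0, "yaw": 0}, {"jaw": 0, "dx": -0.006, "dy": 0.025, "dz": 0, "yaw": 0}, {"jaw": 0, "dx": 0, "dy": 0.01, "dz": 0, "yaw": 0}])

```text
clock: 24.75
tool_pos: [0.4947, -0.131, 0.2129]
eef_rot: [1.0, -0.001, -0.006, 0.01]
contact_force: [-0.2, 0.2, 0.3]
opening: 1.003
```

play_rows(targets=[{"jaw": 0, "dx": 0, "dy": 0.01, "dz": 0, "yaw": 0}, {"jaw": 0, "dx": 0, "dy": 0, "dz": 0, "yaw": 0}, {"jaw": 0, "dx": 0, "dy": 0, "dz": 0, "yaw": 0}, {"jaw": 0, "dx": 0, "dy": 0, "dz": 0, "yaw": 0}, {"jaw": 0, "dx": 0, "dy": 0, "dz": 0, "yaw": 0}])

```text
clock: 25.25
tool_pos: [0.4956, -0.1368, 0.2103]
eef_rot: [1.0, 0.002, -0.008, 0.008]
contact_force: [-0.4, 0.2, 0.2]
opening: 0.999
```

Run:
```python
from h import *
s=snap('wrist'); save(s,'w16.png');C=cloud(s);print(s['st']['tool_pos'],R.from_quat(s['st']['eef_rot']).as_euler('xyz',degrees=True),s['st']['opening'])
np.savez('pics/w16.npz',**{k:v for k,v in s.items() if k!='st'})
near=lambda x,y,r:np.hypot(C[...,0]-x,C[...,1]-y)<r
m=near(.574,-.042,.03)&(C[...,2]>.046)&(C[...,2]<.06);print('blue',disc(s,m,.051))
P=C[near(.574,-.042,.015)&(C[...,2]<.06)];c=P.mean(0);A=np.linalg.lstsq(np.c_[P[:,:2]-c[:2],np.ones(len(P))],P[:,2],rcond=None)[0];print(c,'slopes',A[:2])
```

```text
[ 0.49560131 -0.13683132  0.21027736] [179.07226936   0.86874057   0.19801057] 0.9988732575739923
blue (array([ 0.5739048 , -0.04311583]), np.float64(0.01954157218858581), (0.5741263628005981, -0.04316404089331627), 0.020497305318713188, 2065.5)
[ 0.57418808 -0.04202634  0.05136353] slopes [-0.00467174 -0.00511494]
```

View pics/w16.png

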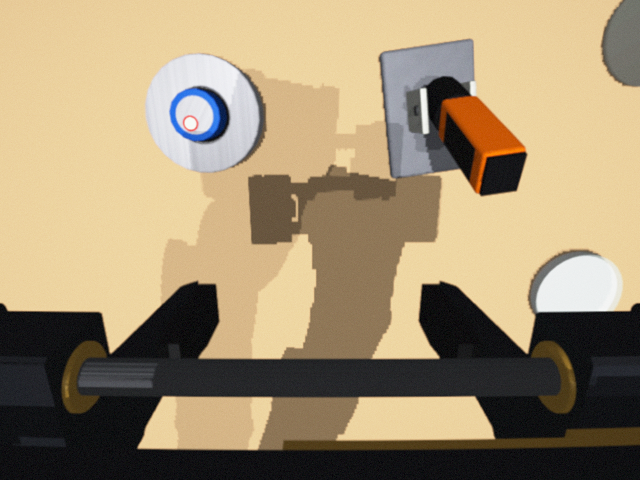

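Blue is flat in the anvil (top z 0.0514, slopes 0.5 %), with its ring at (190,123). Next I fit the pen's body box (30x26x76) to the depth points of the orange pen at (480,145).

```bash
cat > fitpen.py <<'E'
from h import *
from scipy.optimize import least_squares
def boxsdf(q,h):
    d=np.abs(q)-h; return np.linalg.norm(np.maximum(d,0),axis=1)+np.minimum(d.max(1),0)
def fit(P,x0):
    # x: grip pos(3), rotvec(3); box centre at z=-6mm, half 15,13,38
    h=np.array([.015,.013,.038])
    def f(x):
        q=R.from_rotvec(x[3:]).inv().apply(P-x[:3]); q[:,2]+=.006
        return boxsdf(q,h)
    return least_squares(f,x0,loss='soft_l1',f_scale=.001)
E
python3 - <<'E'
from fitpen import *
s=dict(np.load('pics/w16.npz')); C=cloud(s)
m=(np.hypot(C[...,0]-.555,C[...,1]+.24)<.07)&(C[...,2]>.085)&(C[...,2]<.16)
from scipy import ndimage as nd
l,k=nd.label(m); sz=nd.sum(m,l,range(1,k+1)); m=l==1+np.argmax(sz); print(sz.max(), np.argwhere(m).mean(0))
me=nd.binary_erosion(m,iterations=1); P=C[me]; print(P.min(0),P.max(0),len(P))
a=np.radians(8.5); R0=(R.from_euler('z',a)*R.from_euler('y',-np.radians(25)))
x0=np.r_[P.mean(0),R0.as_rotvec()]
f=fit(P,x0); Rf=R.from_rotvec(f.x[3:]); M=Rf.as_matrix()
print('grip',f.x[:3],'z axis',M[:,2],'y axis',M[:,1],'tilt',np.degrees(np.arccos(M[2,2])),'az',np.degrees(np.arctan2(M[1,2],M[0,2])),'yaxis az',np.degrees(np.arctan2(M[1,1],M[0,1])),'rms',np.sqrt(np.mean(f.fun**2)))
print('tip',f.x[:3]-.098*M[:,2])
# draw
import itertools
im=s['frame'].copy()
cs=np.array([f.x[:3]+M@np.array([x*.015,y*.013,z]) for x,y,z in itertools.product((-1,1),(-1,1),(.032,-.044))])
q=proj(s,cs)
for u in q: cv2.circle(im,tuple(int(v) for v in u),1,(0,255,0),-1)
q=proj(s,np.array([f.x[:3]+M[:,2]*t for t in np.linspace(-.098,.032,30)]))
for u in q: cv2.circle(im,tuple(int(v) for v in u),1,(0,0,255),-1)
cv2.imwrite('pics/w16p.png',cv2.resize(im[20:210,360:540],None,fx=3.1,fy=3.1)[:,:,::-1])
E
```

```text
5564.0 [148.01258088 483.50287563]
[ 0.52888444 -0.2565606   0.0853758 ] [ 0.58475572 -0.22568144  0.14961682] 5216
grip [ 0.55473143 -0.24252452  0.11362623] z axis [-0.41659284 -0.07869395  0.90568077] y axis [-0.14593197  0.98911563  0.01881811] tilt 25.084871413790356 az -169.3029330785551 yaxis az 98.39274830607766 rms 0.0005949222749788172
tip [ 0.59555752 -0.23481251  0.02486952]
```

View pics/w16p.png

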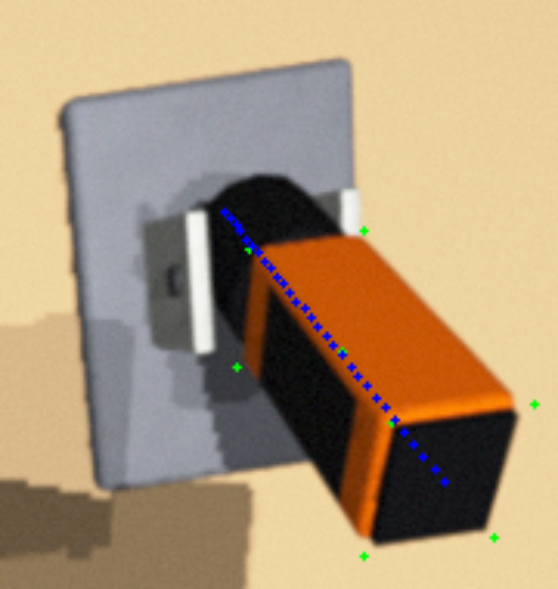

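The fit gives a tilt of 25.1° (rms 0.6 mm), matching the given 25°. The grip point is (0.555,-0.2425,0.1136), and the pen's y axis points to azimuth 98.4°, in line with the foot's 8.5°. The tool can't tilt, so the plan is:
1. Grip across the pads with the tool vertical.
2. Draw the pen out along its axis.
3. Pivot it upright in the jaws by pushing the barrel gently against the fixed anvil's side.

First I turn the jaws and move over the pen.

play_rows(targets=[{"jaw": 0, "dx": 0, "dy": 0, "dz": 0, "yaw": -0.07}, {"jaw": 0, "dx": 0, "dy": 0, "dz": 0, "yaw": -0.07}, {"jaw": 0, "dx": 0.014, "dy": 0.035, "dz": 0, "yaw": 0}, {"jaw": 0, "dx": 0.014, "dy": 0.035, "dz": 0, "yaw": 0}, {"jaw": 0, "dx": 0.008, "dy": 0.02, "dz": 0, "yaw": 0}])

```text
clock: 25.8
tool_pos: [0.5466, -0.2136, 0.2111]
eef_rot: [0.997, 0.082, -0.009, 0.005]
contact_force: [0.6, 0.5, -1.0]
opening: 0.999
```

play_rows(targets=[{"jaw": 0, "dx": 0.003, "dy": 0.01, "dz": 0, "yaw": 0}, {"jaw": 0, "dx": 0, "dy": 0.005, "dz": 0, "yaw": 0}, {"jaw": 0, "dx": 0, "dy": 0, "dz": 0, "yaw": 0}, {"jaw": 0, "dx": 0, "dy": 0, "dz": 0, "yaw": 0}, {"jaw": 0, "dx": 0, "dy": 0, "dz": 0, "yaw": 0}])

```text
clock: 26.3
tool_pos: [0.5522, -0.2267, 0.2108]
eef_rot: [0.997, 0.083, -0.009, 0.005]
contact_force: [0.1, -0.2, -1.0]
opening: 1.003
```

```bash
cat > go.py <<'E'
from h import *
import sys
def go(t,st=None):
    st=st or r.get_state(); M=R.from_quat(st['eef_rot']).as_matrix()
    print('clock',st['clock'],'pos',np.round(st['tool_pos'],4),'eul',R.from_quat(st['eef_rot']).as_euler('xyz',degrees=True).round(2),'open',round(st['opening'],3))
    print('tool delta',(M.T@(np.array(t)-st['tool_pos'])).round(4),'toolx az',np.degrees(np.arctan2(M[1,0],M[0,0])).round(2))
if __name__=='__main__': go([float(v) for v in sys.argv[1:4]])
E
python3 go.py .5547 -.2425 .0946
```

```text
clock 26.3 pos [ 0.5522 -0.2267  0.2108] eul [179.56   1.08   9.5 ] open 1.003
tool delta [0.0021 0.0151 0.1163] toolx az 9.5
```

play_rows(targets=[{"jaw": 0, "dx": 0.002, "dy": 0.008, "dz": 0, "yaw": 0.015}, {"jaw": 0, "dx": 0, "dy": 0.006, "dz": 0, "yaw": 0}, {"jaw": 0, "dx": 0, "dy": 0.001, "dz": 0, "yaw": 0}, {"jaw": 0, "dx": 0, "dy": 0, "dz": 0, "yaw": 0}, {"jaw": 0, "dx": 0, "dy": 0, "dz": 0, "yaw": 0}])

```text
clock: 26.8
tool_pos: [0.5566, -0.2408, 0.2112]
eef_rot: [0.997, 0.076, -0.009, 0.004]
contact_force: [1.4, -0.1, -0.6]
opening: 0.999
```

```bash
python3 go.py .5547 -.2425 .0946;  python3 - <<'E'
from h import *
s=snap('wrist'); save(s,'w17.png')
E
```

```text
clock 26.8 pos [ 0.5566 -0.2408  0.2112] eul [179.59   1.09   8.68] open 0.999
tool delta [1.000e-04 6.000e-04 1.166e-01] toolx az 8.68
```

View pics/w17.png

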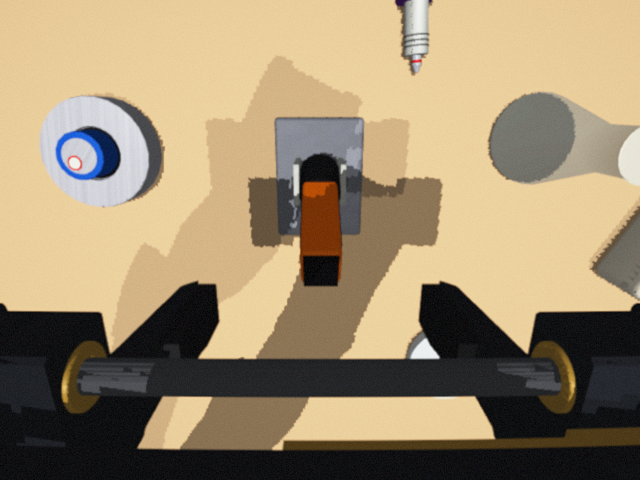

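The pen is centred between the open fingers at (320,230) and the jaws are square to it. I'll descend.

play_rows(targets=[{"jaw": 0, "dx": 0, "dy": 0, "dz": 0.015, "yaw": 0}, {"jaw": 0, "dx": 0, "dy": 0, "dz": 0.025, "yaw": 0}, {"jaw": 0, "dx": 0, "dy": 0, "dz": 0.025, "yaw": 0}, {"jaw": 0, "dx": 0, "dy": 0, "dz": 0.012, "yaw": 0}, {"jaw": 0, "dx": 0, "dy": 0, "dz": 0.003, "yaw": 0}])

```text
clock: 27.35
tool_pos: [0.5571, -0.2415, 0.1304]
eef_rot: [0.997, 0.076, -0.007, 0.005]
contact_force: [-0.4, 0.8, -0.1]
opening: 0.996
```

```bash
python3 go.py .5547 -.2425 .0946
```

```text
clock 27.35 pos [ 0.5571 -0.2415  0.1304] eul [179.5    0.84   8.73] open 0.996
tool delta [-0.002   0.0004  0.0358] toolx az 8.73
```

play_rows(targets=[{"jaw": 0, "dx": -0.001, "dy": 0, "dz": 0.01, "yaw": 0}, {"jaw": 0, "dx": -0.001, "dy": 0, "dz": 0.012, "yaw": 0}, {"jaw": 0, "dx": -0.001, "dy": 0, "dz": 0.008, "yaw": 0}, {"jaw": 0, "dx": 0, "dy": 0, "dz": 0.002, "yaw": 0}, {"jaw": 0, "dx": 0, "dy": 0, "dz": 0, "yaw": 0}])

```text
clock: 27.85
tool_pos: [0.5547, -0.2427, 0.0975]
eef_rot: [0.997, 0.076, -0.006, 0.006]
contact_force: [0.1, -0.4, 0.5]
opening: 1.001
```

```bash
python3 go.py .5547 -.2425 .0946
```

```text
clock 27.85 pos [ 0.5547 -0.2427  0.0975] eul [179.42   0.69   8.73] open 1.001
tool delta [ 0.0001 -0.0003  0.0029] toolx az 8.73
```

play_rows(targets=[{"jaw": 0.3, "dx": 0, "dy": 0, "dz": 0.0025, "yaw": 0}, {"jaw": 0.6, "dx": 0, "dy": 0, "dz": 0, "yaw": 0}, {"jaw": 1, "dx": 0, "dy": 0, "dz": 0, "yaw": 0}, {"jaw": 1, "dx": 0, "dy": 0, "dz": 0, "yaw": 0}, {"jaw": 1, "dx": 0, "dy": 0, "dz": 0, "yaw": 0}], squeeze=30)

```text
clock: 28.35
tool_pos: [0.5557, -0.2431, 0.0962]
eef_rot: [0.997, 0.076, -0.004, 0.006]
contact_force: [0.1, -0.5, 0.3]
opening: 0.57
```

play_rows(targets=[{"jaw": 1, "dx": 0, "dy": 0, "dz": 0, "yaw": 0}, {"jaw": 1, "dx": 0, "dy": 0, "dz": 0, "yaw": 0}, {"jaw": 1, "dx": 0, "dy": 0, "dz": 0, "yaw": 0}, {"jaw": 1, "dx": 0, "dy": 0, "dz": 0, "yaw": 0}, {"jaw": 1, "dx": 0, "dy": 0, "dz": 0, "yaw": 0}])

```text
clock: 28.85
tool_pos: [0.5558, -0.2431, 0.0964]
eef_rot: [0.997, 0.076, -0.004, 0.006]
contact_force: [0.5, 0.5, 0.2]
opening: 0.293
```

```bash
python3 go.py .5547 -.2425 .0946;  python3 - <<'E'
from h import *
s=snap('wrist'); save(s,'w18.png')
s=snap('scene'); save(s,'sc18.png',(200,130,360,250),5)
E
```

```text
clock 28.85 pos [ 0.5558 -0.2431  0.0964] eul [179.34   0.53   8.73] open 0.293
tool delta [-0.001  -0.0008  0.0018] toolx az 8.73
```

View pics/w18.png

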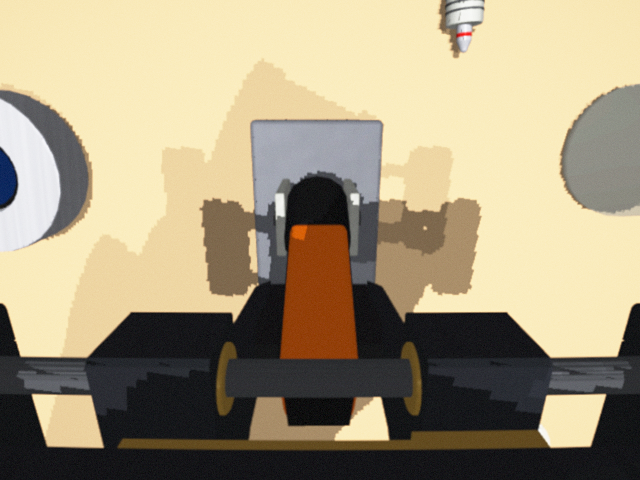

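View pics/sc18.png

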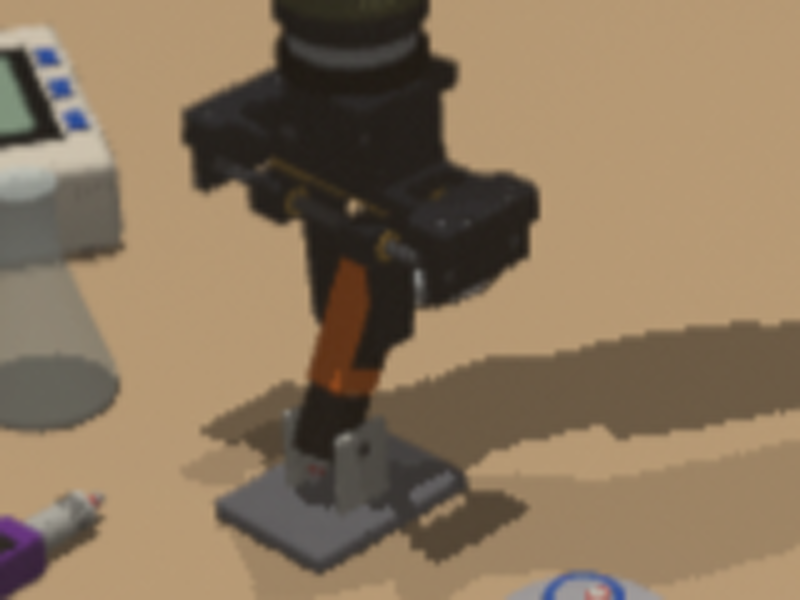

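Gripped at 25.8 mm. The picture shows the pen's orange face between the pads, with the barrel still in the bush. I'll draw it out along its axis.

play_rows(targets=[{"jaw": 1, "dx": -0.0025, "dy": 0, "dz": -0.0055, "yaw": 0}, {"jaw": 1, "dx": -0.0042, "dy": 0, "dz": -0.009, "yaw": 0}, {"jaw": 1, "dx": -0.0042, "dy": 0, "dz": -0.009, "yaw": 0}, {"jaw": 1, "dx": -0.0042, "dy": 0, "dz": -0.009, "yaw": 0}, {"jaw": 1, "dx": -0.0042, "dy": 0, "dz": -0.009, "yaw": 0}])

```text
clock: 29.45
tool_pos: [0.5343, -0.2451, 0.1398]
eef_rot: [0.997, 0.076, -0.006, 0.005]
contact_force: [0.9, 0.1, -2.8]
opening: 0.292
```

play_rows(targets=[{"jaw": 1, "dx": -0.0038, "dy": 0, "dz": -0.009, "yaw": 0}, {"jaw": 1, "dx": -0.0038, "dy": 0, "dz": -0.009, "yaw": 0}, {"jaw": 1, "dx": -0.0042, "dy": 0, "dz": -0.009, "yaw": 0}, {"jaw": 1, "dx": 0, "dy": 0, "dz": -0.02, "yaw": 0}, {"jaw": 1, "dx": 0, "dy": 0, "dz": -0.01, "yaw": 0}])

```text
clock: 29.95
tool_pos: [0.5205, -0.2468, 0.202]
eef_rot: [0.997, 0.076, -0.006, 0.005]
contact_force: [0.3, -0.4, -3.4]
opening: 0.293
```

```bash
python3 go.py .5547 -.2425 .0946;  python3 - <<'E'
from h import *
s=snap('scene'); save(s,'sc19.png',(200,100,360,250),4)
s=snap('side'); save(s,'si19.png',(300,90,440,250),4)
E
```

```text
clock 29.95 pos [ 0.5205 -0.2468  0.202 ] eul [179.43   0.76   8.68] open 0.293
tool delta [ 0.0359 -0.0002  0.1069] toolx az 8.68
```

View pics/sc19.png

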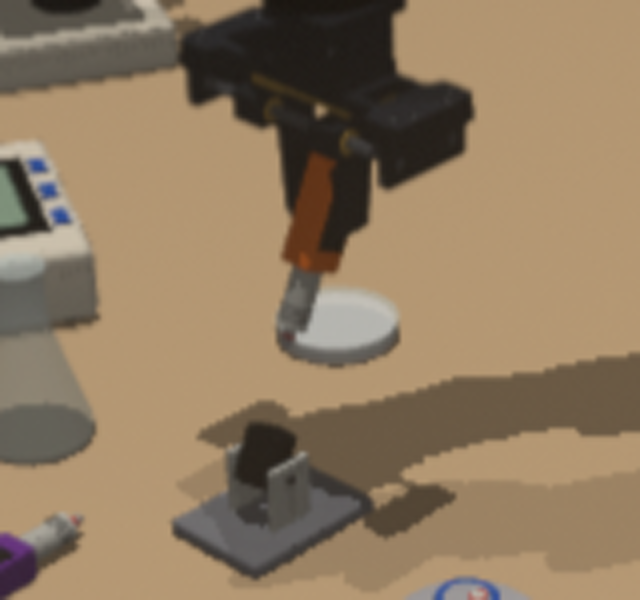

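View pics/si19.png

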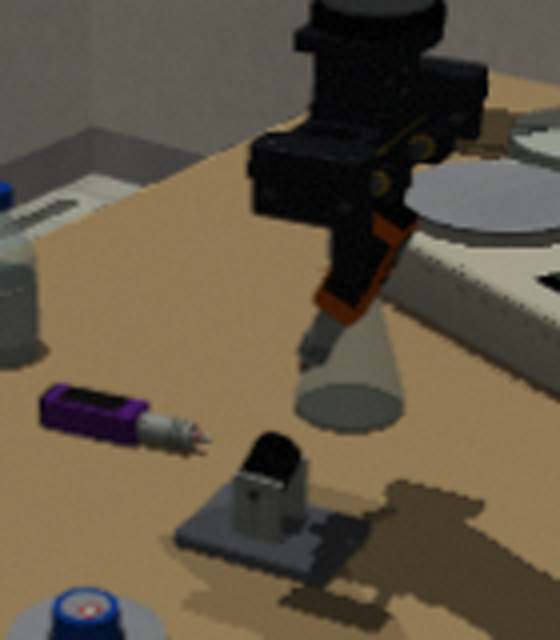

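The pen is out of the bush, still leaning about 25° in the jaws, with its nose at about (288,338) in the scene crop. I'll carry it to the robot-side of the anvil.

play_rows(targets=[{"jaw": 1, "dx": -0.002, "dy": -0.02, "dz": 0, "yaw": 0}, {"jaw": 1, "dx": -0.004, "dy": -0.035, "dz": 0, "yaw": 0}, {"jaw": 1, "dx": -0.004, "dy": -0.042, "dz": 0, "yaw": 0}, {"jaw": 1, "dx": -0.004, "dy": -0.042, "dz": 0, "yaw": 0}, {"jaw": 1, "dx": -0.003, "dy": -0.03, "dz": 0, "yaw": 0}])

```text
clock: 30.55
tool_pos: [0.4772, -0.0835, 0.1969]
eef_rot: [0.997, 0.07, -0.006, 0.008]
contact_force: [-0.2, 0.7, -2.4]
opening: 0.294
```

play_rows(targets=[{"jaw": 1, "dx": 0, "dy": -0.012, "dz": 0, "yaw": 0}, {"jaw": 1, "dx": 0, "dy": -0.004, "dz": 0, "yaw": 0}, {"jaw": 1, "dx": 0, "dy": 0, "dz": 0, "yaw": 0}, {"jaw": 1, "dx": 0, "dy": 0, "dz": 0, "yaw": 0}, {"jaw": 1, "dx": 0, "dy": 0, "dz": 0, "yaw": 0}])

```text
clock: 31.05
tool_pos: [0.4728, -0.0633, 0.1947]
eef_rot: [0.997, 0.074, -0.009, 0.007]
contact_force: [-0.2, -0.3, -2.8]
opening: 0.293
```

```bash
python3 go.py .472 -.0575 .0738;  python3 - <<'E'
from h import *
s=snap('wrist'); save(s,'w20.png'); np.savez('pics/w20.npz',**{k:v for k,v in s.items() if k!='st'})
s=snap('side'); save(s,'si20.png',(230,100,440,260),3.5)
E
```

```text
clock 31.05 pos [ 0.4728 -0.0633  0.1947] eul [179.33   1.04   8.46] open 0.293
tool delta [ 0.0022 -0.0073  0.1208] toolx az 8.46
```

View pics/w20.png

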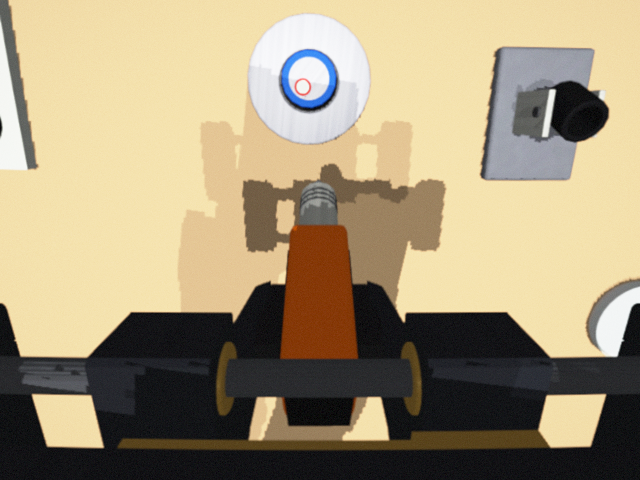

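View pics/si20.png

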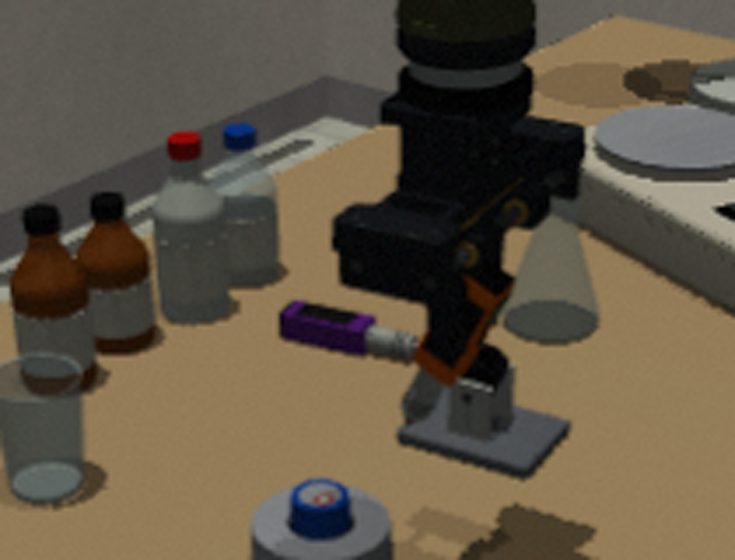

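The wrist view shows the body between the pads (320,300), the barrel end at (318,195), and the anvil straight ahead at (309,78). I'll measure the pen's pose in the tool frame.

```bash
cat > pent.py <<'E'
from h import *
from scipy.optimize import least_squares
from scipy import ndimage as nd
def penpose(s,tilt0=25,verbose=1):
    "pen pose in tool frame: face plane normal -> tilt ; barrel -> tip dir"
    Tc=np.array(s['T_tool_cam']); S=dict(s); S['T']=Tc; C=cloud(S)   # tool coordinates
    H,Sa,V=hsv(s)
    m=(H>3)&(H<16)&(Sa>150)&(V>60); m[:,:240]=0; m[:,400:]=0
    m&=(np.abs(C[...,1])<.02)&(C[...,2]<.08)&(C[...,2]>-.08)
    # front face: x greatest; 
    me=nd.binary_erosion(m,iterations=3); P=C[me]
    # robust plane x = a*z+b*y+c
    A=np.c_[P[:,2],P[:,1],np.ones(len(P))]; w=np.ones(len(P))
    for _ in range(15):
        k=np.linalg.lstsq(A*w[:,None],P[:,0]*w,rcond=None)[0]; e=P[:,0]-A@k; w=1/(1+(e/.001)**2)
    print('face n',len(P),'x = %.4f z + %.4f y + %.4f'%tuple(k),'tilt %.2f deg'%np.degrees(np.arctan(k[0])),'rms',np.sqrt(np.mean(e[abs(e)<.003]**2)).round(5),'z range',P[:,2].min().round(3),P[:,2].max().round(3),'y',P[:,1].min().round(4),P[:,1].max().round(4))
    th=np.arctan(k[0]); 
    return k,th,C,m
E
python3 - <<'E'
from pent import *
s=dict(np.load('pics/w20.npz')); k,th,C,m=penpose(s)
# barrel: points near x>0.0, below body
b=(np.abs(C[...,1])<.014)&(C[...,2]>.03)&(C[...,2]<.075)&(C[...,0]>.005)&(C[...,0]<.07); b[260:]=0
P=C[b]; print(len(P),P.min(0),P.max(0))
for z in np.arange(.03,.076,.005):
    q=P[abs(P[:,2]-z)<.0025]
    if len(q): print(round(z,3),len(q),'y mid',((q[:,1].min()+q[:,1].max())/2).round(4),'w',(np.ptp(q[:,1])).round(4),'xmax',np.percentile(q[:,0],97).round(4))
# body lower end: where orange ends
ys,xs=np.where(m); r0=ys.min(); print('orange top row',r0, C[r0+2,320])
E
```

```text
face n 7207 x = 0.4781 z + -0.0009 y + 0.0240 tilt 25.55 deg rms 0.00058 z range -0.043 0.016 y -0.0122 0.0116
1227 [ 0.02634525 -0.01061501  0.03003205] [0.04501768 0.00979308 0.07047984]
0.03 115 y mid -0.0004 w 0.0169 xmax 0.0342
0.035 250 y mid -0.0001 w 0.0189 xmax 0.0359
0.04 241 y mid -0.0004 w 0.0198 xmax 0.0383
0.045 244 y mid -0.0001 w 0.0197 xmax 0.0405
0.05 199 y mid -0.0004 w 0.0204 xmax 0.0427
0.055 161 y mid -0.0004 w 0.0197 xmax 0.0444
0.06 8 y mid -0.0004 w 0.0189 xmax 0.0409
0.065 3 y mid -0.0007 w 0.0029 xmax 0.0431
0.07 6 y mid -0.0001 w 0.0029 xmax 0.0433
orange top row 225 [0.03115475 0.0004784  0.01485832]
```

The pen leans 25.6° in the tool frame, with its axis through the pads and the tip at tool (+0.041, 0, +0.071). It is gripped at the grip point. I'll lower it in front of the anvil.

play_rows(targets=[{"jaw": 1, "dx": 0, "dy": -0.004, "dz": 0.015, "yaw": 0}, {"jaw": 1, "dx": 0, "dy": -0.003, "dz": 0.028, "yaw": 0}, {"jaw": 1, "dx": 0, "dy": 0, "dz": 0.028, "yaw": 0}, {"jaw": 1, "dx": 0, "dy": 0, "dz": 0.015, "yaw": 0}, {"jaw": 1, "dx": 0, "dy": 0, "dz": 0.005, "yaw": 0}])

```text
clock: 31.65
tool_pos: [0.4743, -0.0617, 0.1024]
eef_rot: [0.997, 0.07, -0.004, 0.008]
contact_force: [-0.1, -1.0, -2.4]
opening: 0.294
```

```bash
python3 go.py .472 -.0575 .0765
```

```text
clock 31.65 pos [ 0.4743 -0.0617  0.1024] eul [179.16   0.56   8.05] open 0.294
tool delta [-0.0015 -0.0048  0.0258] toolx az 8.05
```

play_rows(targets=[{"jaw": 1, "dx": -0.001, "dy": -0.003, "dz": 0.006, "yaw": 0}, {"jaw": 1, "dx": -0.0005, "dy": -0.002, "dz": 0.008, "yaw": 0}, {"jaw": 1, "dx": -0.001, "dy": 0, "dz": 0.006, "yaw": 0}, {"jaw": 1, "dx": 0, "dy": 0, "dz": 0.002, "yaw": 0}, {"jaw": 1, "dx": 0, "dy": 0, "dz": 0, "yaw": 0}])

```text
clock: 32.15
tool_pos: [0.4722, -0.0581, 0.0797]
eef_rot: [0.998, 0.069, -0.003, 0.008]
contact_force: [-0.4, -0.3, -2.0]
opening: 0.291
```

```bash
python3 go.py .472 -.0575 .0765;python3 - <<'E'
from pent import *
s=snap('wrist'); save(s,'w21.png'); penpose(s)
s=snap('side'); save(s,'si21.png',(260,150,400,290),4)
E
```

```text
clock 32.15 pos [ 0.4722 -0.0581  0.0797] eul [179.11   0.39   7.95] open 0.291
tool delta [-0.0001 -0.0007  0.0032] toolx az 7.95
face n 7056 x = 0.4784 z + -0.0008 y + 0.0240 tilt 25.57 deg rms 0.00057 z range -0.043 0.015 y -0.0122 0.0116
```

View pics/si21.png

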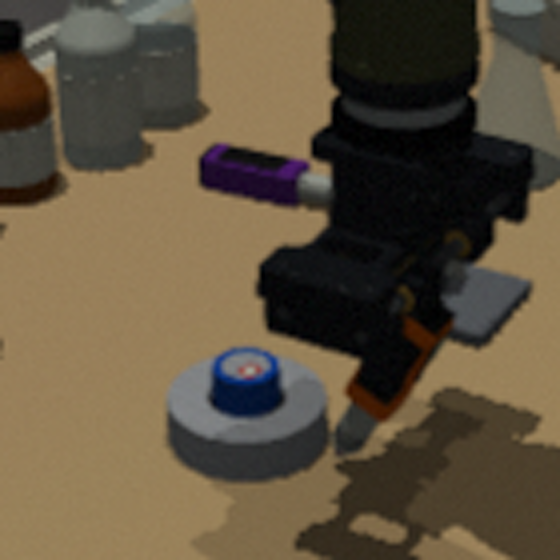

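View pics/w21.png

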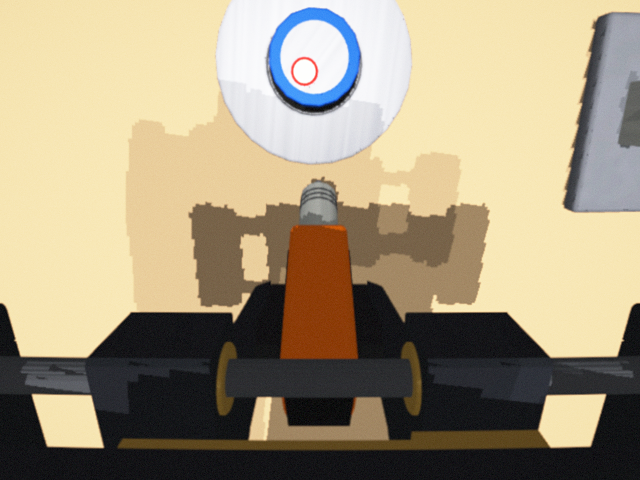

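play_rows(targets=[{"jaw": 1, "dx": 0.003, "dy": 0, "dz": 0.001, "yaw": 0}, {"jaw": 1, "dx": 0.003, "dy": 0, "dz": 0.001, "yaw": 0}, {"jaw": 1, "dx": 0.003, "dy": 0, "dz": 0, "yaw": 0}, {"jaw": 1, "dx": 0.003, "dy": 0, "dz": 0, "yaw": 0}, {"jaw": 1, "dx": 0.003, "dy": 0, "dz": 0, "yaw": 0}], squeeze=14)

```text
clock: 32.75
tool_pos: [0.484, -0.0567, 0.0782]
eef_rot: [0.998, 0.069, -0.007, 0.008]
contact_force: [-5.9, -1.0, 1.3]
opening: 0.291
```

```bash
python3 go.py .472 -.0575 .0765;python3 - <<'E'
from pent import *
s=snap('wrist'); save(s,'w22.png'); penpose(s); print(s['st']['contact_force'].round(1))
E
```

```text
clock 32.75 pos [ 0.484  -0.0567  0.0782] eul [179.13   0.85   7.88] open 0.291
tool delta [-0.0119 -0.0008  0.0019] toolx az 7.88
face n 6913 x = 0.4674 z + 0.0021 y + 0.0237 tilt 25.05 deg rms 0.00057 z range -0.043 0.015 y -0.0122 0.0116
[-5.9 -1.   1.3]
```

Contact at about 6 N and the pen is beginning to turn. I'll continue with small steps, rising slightly.

play_rows(targets=[{"jaw": 1, "dx": 0.003, "dy": 0, "dz": -0.001, "yaw": 0}, {"jaw": 1, "dx": 0.003, "dy": 0, "dz": -0.001, "yaw": 0}, {"jaw": 1, "dx": 0.003, "dy": 0, "dz": -0.001, "yaw": 0}, {"jaw": 1, "dx": 0.003, "dy": 0, "dz": -0.001, "yaw": 0}, {"jaw": 1, "dx": 0.003, "dy": 0, "dz": -0.001, "yaw": 0}])

```text
clock: 33.3
tool_pos: [0.4963, -0.0549, 0.0828]
eef_rot: [0.998, 0.068, -0.011, 0.008]
contact_force: [-3.7, -0.1, 0.4]
opening: 0.293
```

```bash
python3 go.py .472 -.0575 .0765;python3 - <<'E'
from pent import *
s=snap('wrist'); save(s,'w23.png'); penpose(s); print(s['st']['contact_force'].round(1))
s=snap('side'); save(s,'si23.png',(260,150,400,290),4)
E
```

```text
clock 33.3 pos [ 0.4963 -0.0549  0.0828] eul [179.16   1.3    7.84] open 0.293
tool delta [-0.0243 -0.0008  0.0068] toolx az 7.84
face n 6280 x = 0.3041 z + 0.0019 y + 0.0190 tilt 16.92 deg rms 0.00048 z range -0.045 0.019 y -0.0122 0.0116
[-3.7 -0.1  0.4]
```

View pics/si23.png

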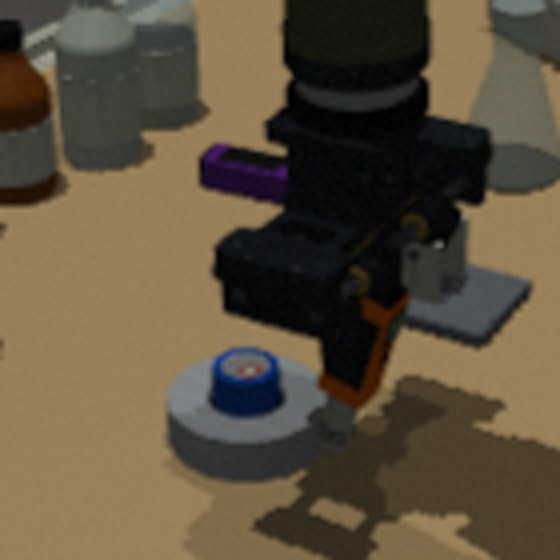

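View pics/w23.png

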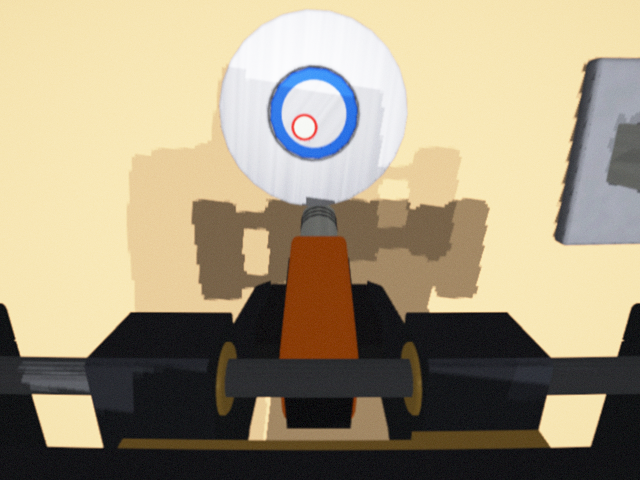

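It works: the tilt is down to 16.9°. I'll continue.

play_rows(targets=[{"jaw": 1, "dx": 0.003, "dy": 0, "dz": -0.0005, "yaw": 0}, {"jaw": 1, "dx": 0.003, "dy": 0, "dz": -0.0005, "yaw": 0}, {"jaw": 1, "dx": 0.003, "dy": 0, "dz": -0.0005, "yaw": 0}, {"jaw": 1, "dx": 0.003, "dy": 0, "dz": -0.0005, "yaw": 0}, {"jaw": 1, "dx": 0.003, "dy": 0, "dz": -0.0005, "yaw": 0}])

```text
clock: 33.9
tool_pos: [0.5131, -0.0526, 0.0852]
eef_rot: [0.998, 0.069, -0.01, 0.008]
contact_force: [-4.9, 0.4, -1.0]
opening: 0.296
```

```bash
python3 go.py .472 -.0575 .0765;python3 - <<'E'
from pent import *
s=snap('wrist'); penpose(s); print(s['st']['contact_force'].round(1))
E
```

```text
clock 33.9 pos [ 0.5131 -0.0526  0.0852] eul [179.15   1.21   7.85] open 0.296
tool delta [-0.0412 -0.0009  0.0096] toolx az 7.85
face n 5573 x = 0.1061 z + -0.0013 y + 0.0135 tilt 6.06 deg rms 0.0004 z range -0.049 0.023 y -0.0121 0.0114
[-4.9  0.4 -1. ]
```

play_rows(targets=[{"jaw": 1, "dx": 0.002, "dy": 0, "dz": 0, "yaw": 0}, {"jaw": 1, "dx": 0.002, "dy": 0, "dz": 0, "yaw": 0}, {"jaw": 1, "dx": 0.002, "dy": 0, "dz": 0, "yaw": 0}, {"jaw": 1, "dx": 0.001, "dy": 0, "dz": 0, "yaw": 0}, {"jaw": 1, "dx": 0, "dy": 0, "dz": 0, "yaw": 0}])

```text
clock: 34.45
tool_pos: [0.5216, -0.0514, 0.0852]
eef_rot: [0.998, 0.069, -0.009, 0.008]
contact_force: [-3.6, -1.0, -0.1]
opening: 0.294
```

```bash
python3 go.py .472 -.0575 .0765;python3 - <<'E'
from pent import *
s=snap('wrist'); penpose(s); print(s['st']['contact_force'].round(1))
E
```

```text
clock 34.45 pos [ 0.5216 -0.0514  0.0852] eul [179.14   1.13   7.87] open 0.294
tool delta [-0.0498 -0.0009  0.0097] toolx az 7.87
face n 4957 x = 0.0119 z + -0.0004 y + 0.0110 tilt 0.68 deg rms 0.0004 z range -0.049 0.021 y -0.0121 0.0114
[-3.6 -1.  -0.1]
```

The pen is upright to about 0.5° in this plane. I'll tighten the grip, back off from the anvil and rise.

play_rows(targets=[{"jaw": 1, "dx": 0, "dy": 0, "dz": 0, "yaw": 0}, {"jaw": 1, "dx": -0.003, "dy": 0, "dz": 0, "yaw": 0}, {"jaw": 1, "dx": -0.006, "dy": 0, "dz": 0, "yaw": 0}, {"jaw": 1, "dx": -0.006, "dy": 0, "dz": -0.005, "yaw": 0}, {"jaw": 1, "dx": 0, "dy": 0, "dz": -0.015, "yaw": 0}], squeeze=40)

```text
clock: 35.0
tool_pos: [0.5106, -0.0522, 0.1054]
eef_rot: [0.998, 0.069, -0.004, 0.008]
contact_force: [0.1, 0.2, -2.3]
opening: 0.294
```

play_rows(targets=[{"jaw": 1, "dx": 0, "dy": 0, "dz": -0.025, "yaw": 0}, {"jaw": 1, "dx": 0, "dy": 0, "dz": -0.025, "yaw": 0}, {"jaw": 1, "dx": 0, "dy": 0, "dz": -0.015, "yaw": 0}, {"jaw": 1, "dx": 0, "dy": 0, "dz": -0.005, "yaw": 0}, {"jaw": 1, "dx": 0, "dy": 0, "dz": 0, "yaw": 0}])

```text
clock: 35.5
tool_pos: [0.5133, -0.0507, 0.1812]
eef_rot: [0.998, 0.069, 0.001, 0.008]
contact_force: [0.2, -0.5, -2.8]
opening: 0.292
```

```bash
python3 go.py .472 -.0575 .0765;python3 - <<'E'
from pent import *
s=snap('wrist'); save(s,'w24.png'); k,th,C,m=penpose(s); print(s['st']['contact_force'].round(1))
np.savez('pics/w24.npz',**{k:v for k,v in s.items() if k!='st'})
ys,xs=np.where(m&(C[...,0]>0)); r0=ys.min(); print('orange top row',r0,C[r0+1:r0+4,320].round(4).tolist())
R0=s['T']
# ring: red pixels near mount
H,S,V=hsv(s); W=cloud(s); red=((H<8)|(H>172))&(S>90)&(V>90)&(np.hypot(W[...,0]-.574,W[...,1]+.042)<.022)
ys,xs=np.where(red); print('ring px',len(xs),xs.mean(),ys.mean()); c=((xs.min()+xs.max())/2,(ys.min()+ys.max())/2); print(c,'spot',pts(s,[c],.051),pts(s,[(xs.mean(),ys.mean())],.051))
m=(np.hypot(W[...,0]-.574,W[...,1]+.042)<.03)&(W[...,2]>.046)&(W[...,2]<.06);print('blue',disc(s,m,.051))
a=snap('scene'); save(a,'sc24.png',(230,130,390,290),4); np.savez('pics/sc24.npz',**{k:v for k,v in a.items() if k!='st'})
b=snap('side'); save(b,'si24.png',(260,120,400,290),4); np.savez('pics/si24.npz',**{k:v for k,v in b.items() if k!='st'})
E
```

```text
clock 35.5 pos [ 0.5133 -0.0507  0.1812] eul [ 1.7909e+02 -5.0000e-02  7.9700e+00] open 0.292
tool delta [-0.0419 -0.0006  0.1046] toolx az 7.97
face n 4897 x = 0.0137 z + -0.0013 y + 0.0111 tilt 0.78 deg rms 0.00041 z range -0.049 0.021 y -0.012 0.0114
[ 0.2 -0.5 -2.8]
orange top row 261 [[0.0113, 0.0005, 0.0223], [0.0114, 0.0005, 0.0208], [0.0113, 0.0005, 0.0197]]
ring px 83 310.06024096385545 150.72289156626505
(np.float64(310.0), np.float64(151.0)) spot [[ 0.56759212 -0.03890548  0.051     ]] [[ 0.56779427 -0.03892268  0.051     ]]
blue (array([ 0.57367769, -0.04233013]), np.float64(0.019463140779221608), (0.5737173557281494, -0.04230216145515442), 0.02008594386279583, 2329.5)
```

View pics/w24.png

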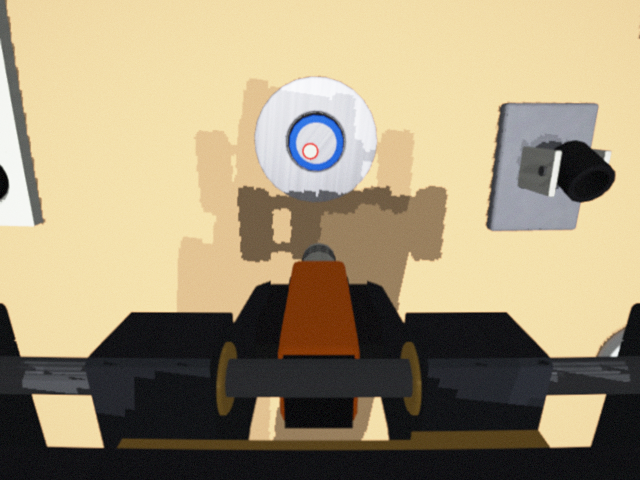

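View pics/sc24.png

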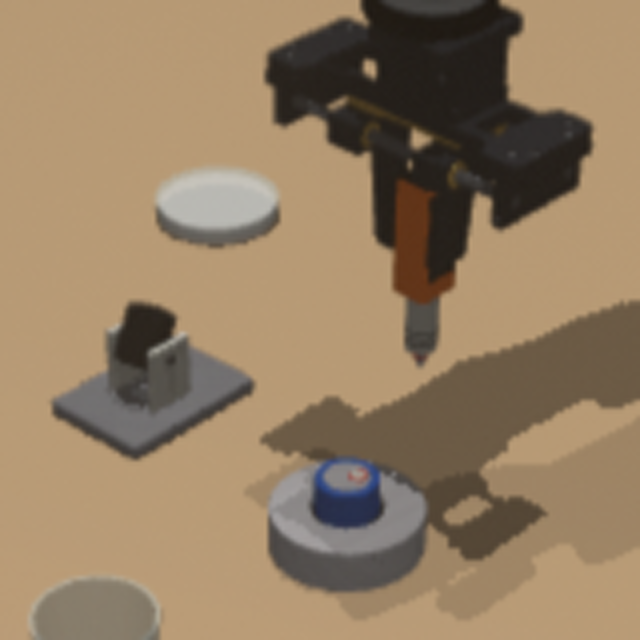

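View pics/si24.png

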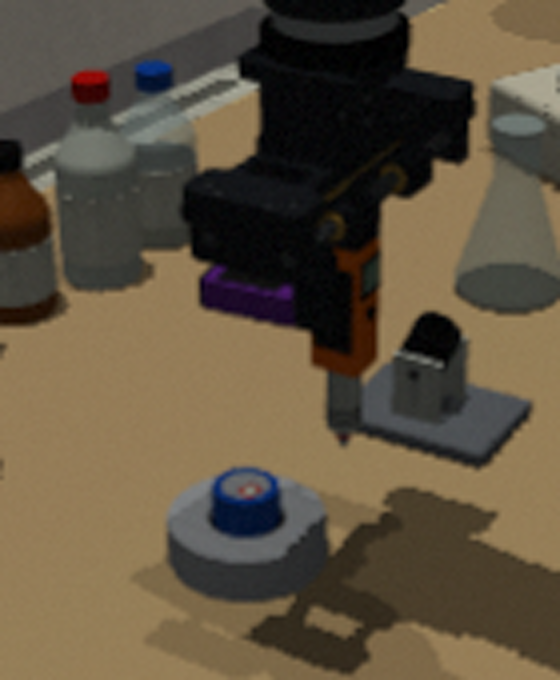

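The pen hangs upright. The spot measures (0.5677,-0.0389), 6.9 mm off the mount's centre (7 expected). The tip in the tool frame is (-0.003,0,0.0765). I'll work out the move to hover over the spot.

```bash
cat > tip.py <<'E'
from h import *
import sys
tip=np.array([-.0029,-.0004,.0765]); spot=np.array([.5677,-.0389,.051])
def rep(h):
    st=r.get_state(); M=R.from_quat(st['eef_rot']).as_matrix(); t=st['tool_pos']+M@tip
    print('clock',st['clock'],'tip',t.round(4),'rel spot mm',((t-spot)*1000).round(1),'eul',R.from_quat(st['eef_rot']).as_euler('xyz',degrees=True).round(2),'F',st['contact_force'].round(1))
    print('tool delta to h=%g:'%h,(M.T@(spot+[0,0,h]-t)).round(4))
if __name__=='__main__': rep(float(sys.argv[1]))
E
python3 tip.py .015
```

```text
clock 35.65 tip [ 0.5094 -0.0519  0.1033] rel spot mm [-58.3 -13.   52.3] eul [1.7912e+02 1.5000e-01 7.9700e+00] F [ 0.1 -0.5 -2.2]
tool delta to h=0.015: [ 0.0597 -0.0053  0.037 ]
```

play_rows(targets=[{"jaw": 1, "dx": 0.01, "dy": -0.001, "dz": 0, "yaw": 0}, {"jaw": 1, "dx": 0.018, "dy": -0.002, "dz": 0, "yaw": 0}, {"jaw": 1, "dx": 0.015, "dy": -0.001, "dz": 0.01, "yaw": 0}, {"jaw": 1, "dx": 0.006, "dy": 0, "dz": 0.01, "yaw": 0}, {"jaw": 1, "dx": 0, "dy": 0, "dz": 0.005, "yaw": 0}])

```text
clock: 36.15
tool_pos: [0.5624, -0.0392, 0.1501]
eef_rot: [0.998, 0.07, -0.003, 0.007]
contact_force: [0.4, 0.3, -3.0]
opening: 0.292
```

```bash
python3 tip.py .012
```

```text
clock 36.15 tip [ 0.5592 -0.0404  0.0736] rel spot mm [-8.5 -1.5 22.6] eul [179.17   0.36   7.98] F [ 0.4  0.3 -3. ]
tool delta to h=0.012: [ 0.0087 -0.0005  0.0106]
```

play_rows(targets=[{"jaw": 1, "dx": 0.004, "dy": 0, "dz": 0.004, "yaw": 0}, {"jaw": 1, "dx": 0.003, "dy": 0, "dz": 0.004, "yaw": 0}, {"jaw": 1, "dx": 0.001, "dy": 0, "dz": 0.002, "yaw": 0}, {"jaw": 1, "dx": 0, "dy": 0, "dz": 0, "yaw": 0}, {"jaw": 1, "dx": 0, "dy": 0, "dz": 0, "yaw": 0}])

```text
clock: 36.65
tool_pos: [0.5681, -0.0389, 0.1375]
eef_rot: [0.998, 0.069, -0.005, 0.007]
contact_force: [-0.1, 0.3, -1.5]
opening: 0.293
```

```bash
python3 tip.py .01
python3 - <<'E'
from h import *
from tip import tip,spot
st=r.get_state(); M=R.from_quat(st['eef_rot']).as_matrix(); t=st['tool_pos']+M@tip
for n,b in (('scene',(285,210,345,275)),('side',(300,195,350,260))):
    s=snap(n); im=s['frame'][b[1]:b[3],b[0]:b[2]][:,:,::-1]; k=9; im=cv2.resize(im,None,fx=k,fy=k,interpolation=cv2.INTER_CUBIC)
    for P,c in ((t,(0,255,0)),(spot,(255,255,0))):
        u=(proj(s,P)[0]-b[:2]+.5)*k; cv2.drawMarker(im,tuple(int(v) for v in u),c,cv2.MARKER_CROSS,14,1)
    cv2.imwrite(f'pics/{n}25.png',im); np.savez(f'pics/{n}25.npz',**{k:v for k,v in s.items() if k!='st'})
s=snap('wrist'); save(s,'w25.png')
E
```

```text
clock 36.65 tip [ 0.5645 -0.0401  0.0611] rel spot mm [-3.2 -1.2 10.1] eul [179.19   0.68   7.93] F [-0.1  0.3 -1.5]
tool delta to h=0.01: [ 0.0034 -0.0007  0.    ]
```

View pics/scene25.png

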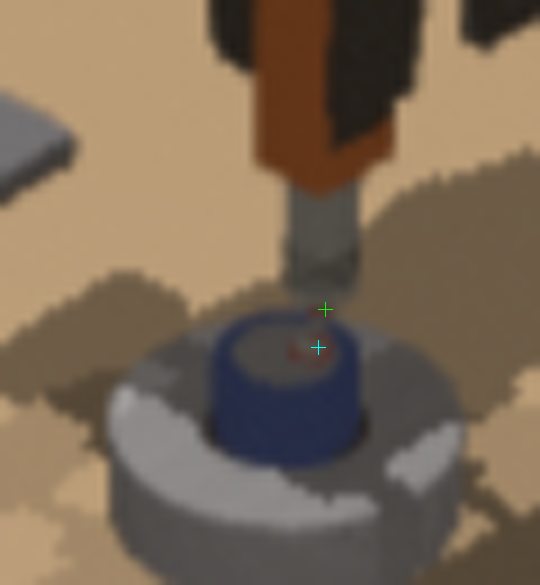

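View pics/side25.png

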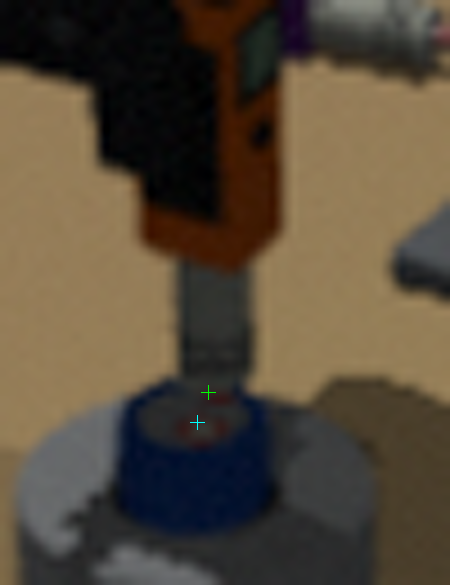

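View pics/w25.png

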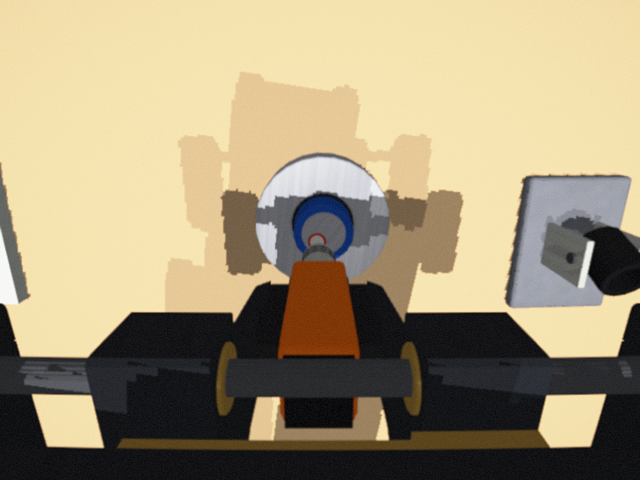

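The tip is about 3 mm robot-side of the ring. The scene and side views show the same small calibration bias on ring and tip, so the relative error holds. I'll correct it and come down to about 4 mm.

play_rows(targets=[{"jaw": 1, "dx": 0.002, "dy": -0.0005, "dz": 0.002, "yaw": 0}, {"jaw": 1, "dx": 0.0015, "dy": 0, "dz": 0.002, "yaw": 0}, {"jaw": 1, "dx": 0, "dy": 0, "dz": 0.001, "yaw": 0}, {"jaw": 1, "dx": 0, "dy": 0, "dz": 0, "yaw": 0}, {"jaw": 1, "dx": 0, "dy": 0, "dz": 0, "yaw": 0}])

```text
clock: 37.3
tool_pos: [0.5724, -0.0378, 0.133]
eef_rot: [0.998, 0.069, -0.005, 0.008]
contact_force: [-0.0, -0.3, -1.5]
opening: 0.289
```

```bash
python3 tip.py .005
python3 - <<'E'
from h import *
from tip import tip,spot
st=r.get_state(); M=R.from_quat(st['eef_rot']).as_matrix(); t=st['tool_pos']+M@tip
ims=[]
for n,b in (('scene',(295,225,340,275)),('side',(300,215,345,265))):
    s=snap(n); im=s['frame'][b[1]:b[3],b[0]:b[2]][:,:,::-1]; k=12; im=cv2.resize(im,None,fx=k,fy=k,interpolation=cv2.INTER_CUBIC)
    im=cv2.convertScaleAbs(im,alpha=1.7)
    for P,c in ((t,(0,255,0)),(spot,(255,255,0))):
        u=(proj(s,P)[0]-b[:2]+.5)*k; cv2.drawMarker(im,tuple(int(v) for v in u),c,cv2.MARKER_CROSS,14,1)
    print(im.shape);ims.append(cv2.resize(im,None,fx=.72,fy=.72))
cv2.imwrite('pics/both26.png',np.hstack(ims))
s=snap('wrist'); save(s,'w26.png',(240,180,400,300),5)
E
```

```text
clock 37.3 tip [ 0.5688 -0.039   0.0565] rel spot mm [ 1.1 -0.1  5.5] eul [179.18   0.58   7.94] F [-0.  -0.3 -1.5]
tool delta to h=0.005: [-0.0011 -0.0003  0.0005]
(600, 540, 3)
(600, 540, 3)
```

View pics/both26.png

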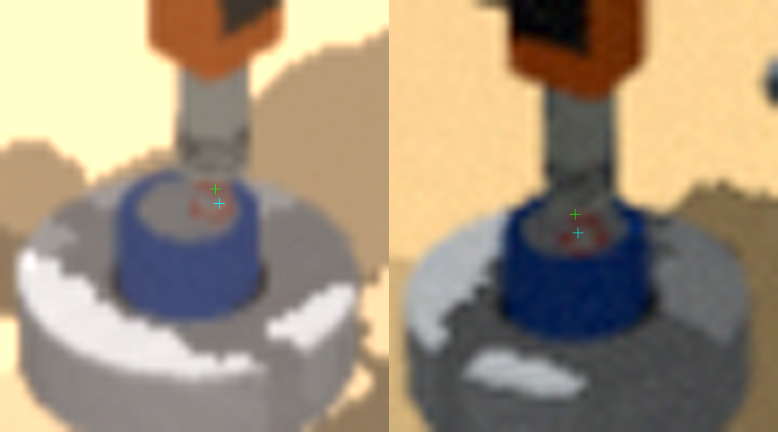

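View pics/w26.png

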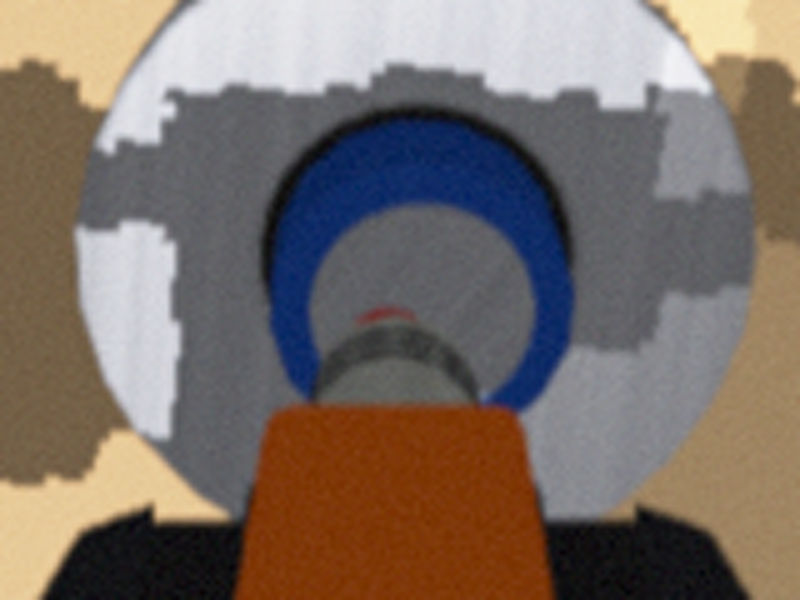

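Run:
```python
from pent import *
from tip import tip,spot
s=snap('wrist'); st=s['st']; M=R.from_quat(st['eef_rot']).as_matrix(); t=st['tool_pos']+M@tip
k=5;b=(240,180,400,300)
im=cv2.resize(s['frame'][b[1]:b[3],b[0]:b[2]][:,:,::-1],None,fx=k,fy=k,interpolation=cv2.INTER_CUBIC)
for P,c in ((t,(0,255,0)),(spot,(255,255,0))):
    u=(proj(s,P)[0]-b[:2]+.5)*k; print(u/k+b[:2]); cv2.drawMarker(im,tuple(int(v) for v in u),c,cv2.MARKER_CROSS,20,2)
for a in np.linspace(0,6.28,60):
    u=(proj(s,spot+.006*np.array([np.cos(a),np.sin(a),0]))[0]-b[:2]+.5)*k; cv2.circle(im,tuple(int(v) for v in u),1,(255,255,0),-1)
cv2.imwrite('pics/w27.png',im)
kk,th,C,m=penpose(s)
b=(np.abs(C[...,1])<.014)&(C[...,2]>.025)&(C[...,2]<.066)&(C[...,0]>-.005)&(C[...,0]<.012); b[262:]=0;b[:,:300]=0;b[:,340:]=0
P=C[b]; print(len(P))
for z in np.arange(.026,.066,.005):
    q=P[abs(P[:,2]-z)<.0025]
    if len(q)>3: print(round(z,3),len(q),'y mid',((q[:,1].min()+q[:,1].max())/2).round(4),'w',np.ptp(q[:,1]).round(4),'xmax',q[:,0].max().round(4))
```

```text
[318.54875847 251.97860462]
[317.86960848 250.59603757]
face n 4974 x = 0.0137 z + 0.0003 y + 0.0110 tilt 0.79 deg rms 0.0004 z range -0.048 0.021 y -0.012 0.0115
475
0.036 4 y mid -0.0002 w 0.0016 xmax 0.0065
0.041 61 y mid -0.0004 w 0.012 xmax 0.0069
0.046 83 y mid -0.0004 w 0.0156 xmax 0.0069
0.051 120 y mid -0.0001 w 0.0189 xmax 0.007
0.056 93 y mid -0.0001 w 0.0193 xmax 0.0068
0.061 77 y mid -0.0001 w 0.0196 xmax 0.0067
0.066 37 y mid -0.0001 w 0.0175 xmax 0.007
```

View pics/w27.png

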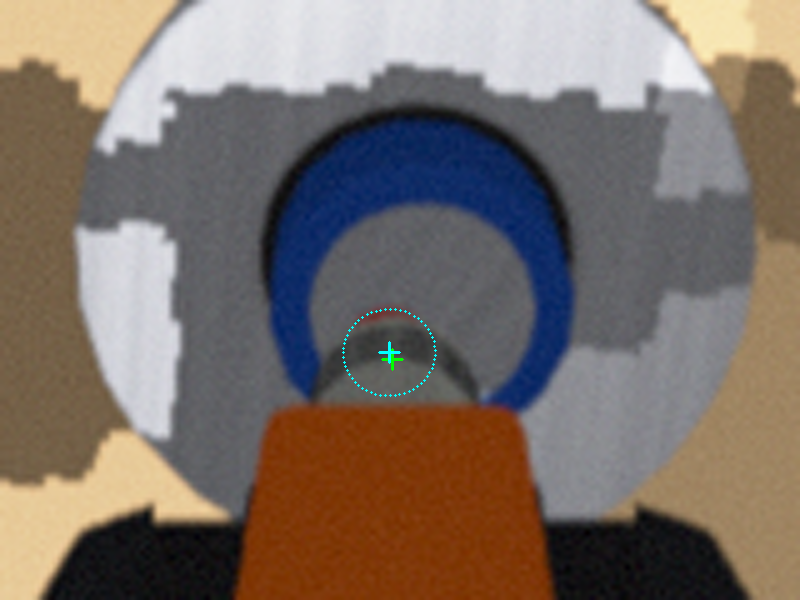

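The ring overlay coincides with the visible arc at (386,310), and the barrel depth confirms the tip model. I'll press down in small steps while watching the force.

play_rows(targets=[{"jaw": 1, "dx": -0.001, "dy": 0, "dz": 0.001, "yaw": 0}, {"jaw": 1, "dx": 0, "dy": 0, "dz": 0.001, "yaw": 0}, {"jaw": 1, "dx": 0, "dy": 0, "dz": 0.001, "yaw": 0}, {"jaw": 1, "dx": 0, "dy": 0, "dz": 0, "yaw": 0}, {"jaw": 1, "dx": 0, "dy": 0, "dz": 0, "yaw": 0}])

```text
clock: 38.0
tool_pos: [0.572, -0.038, 0.1306]
eef_rot: [0.998, 0.069, -0.004, 0.007]
contact_force: [0.4, 0.5, 0.6]
opening: 0.289
```

```bash
python3 tip.py -.005
```

```text
clock 38.0 tip [ 0.5686 -0.0391  0.0541] rel spot mm [ 0.9 -0.2  3.1] eul [179.17   0.46   7.94] F [0.4 0.5 0.6]
tool delta to h=-0.005: [-0.0008 -0.0005  0.0081]
```

Run:
```python
from h import *
F=[]
for i in range(6):
    s=snap('scene' if i%2 else 'side'); F.append(s['st']['contact_force']); 
    if i==0: a=s
    if i==1: b=s
print(np.array(F).round(1).tolist())
im=np.hstack([cv2.resize(x['frame'][y0:y0+50,x0:x0+45][:,:,::-1],None,fx=8,fy=8,interpolation=cv2.INTER_CUBIC) for x,x0,y0 in ((b,295,220),(a,300,210))])
cv2.imwrite('pics/b28.png',cv2.convertScaleAbs(im,alpha=1.8))
```

```text
[[0.4, 0.5, 0.6], [-0.0, 0.3, 0.6], [-1.2, -1.5, 0.9], [-0.4, 0.0, 0.2], [-1.2, -0.4, 1.1], [0.1, 0.4, 0.5]]
```

View pics/b28.png

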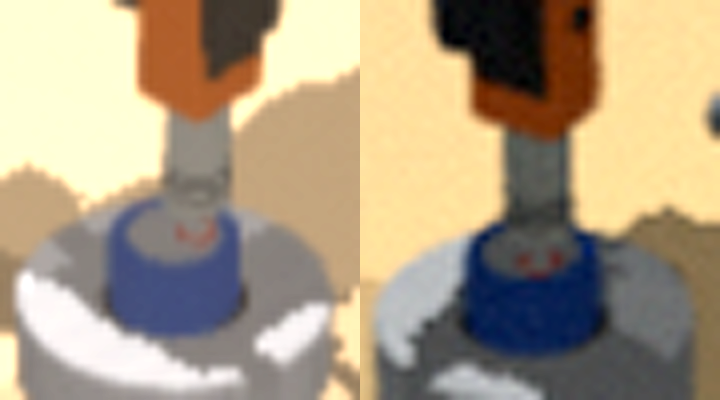

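Fz rose from about -2.4 (pen weight) to about +0.6, so the nose is already touching. My tip height was about 3–4 mm pessimistic. I'll go on in small steps and average the force.

play_rows(targets=[{"jaw": 1, "dx": 0, "dy": 0, "dz": 0.001, "yaw": 0}, {"jaw": 1, "dx": 0, "dy": 0, "dz": 0, "yaw": 0}, {"jaw": 1, "dx": 0, "dy": 0, "dz": 0, "yaw": 0}, {"jaw": 1, "dx": 0, "dy": 0, "dz": 0, "yaw": 0}, {"jaw": 1, "dx": 0, "dy": 0, "dz": 0, "yaw": 0}])

```text
clock: 38.8
tool_pos: [0.5721, -0.038, 0.1296]
eef_rot: [0.998, 0.069, -0.003, 0.007]
contact_force: [0.0, -0.8, 1.9]
opening: 0.289
```

```bash
cat > fav.py <<'E'
from h import *
import sys
F=[];Z=[]
for i in range(12):
    s=snap('scene' if i%2 else 'side'); F.append(s['st']['contact_force']);Z.append(s['st']['tool_pos'])
    if i==0: a=s
    if i==1: b=s
print('F mean',np.mean(F,0).round(2),'sd',np.std(F,0).round(2),'pos',np.mean(Z,0).round(5),'clock',s['st']['clock'])
im=np.hstack([cv2.resize(x['frame'][y0:y0+50,x0:x0+45][:,:,::-1],None,fx=8,fy=8,interpolation=cv2.INTER_CUBIC) for x,x0,y0 in ((b,295,220),(a,300,210))])
cv2.imwrite('pics/'+sys.argv[1],cv2.convertScaleAbs(im,alpha=1.8))
E
python3 fav.py b29.png; python3 tip.py -.005
```

```text
F mean [-0.52 -0.07  1.35] sd [0.46 0.33 0.42] pos [ 0.57205 -0.03797  0.12962] clock 39.35
clock 39.4 tip [ 0.5687 -0.0392  0.0532] rel spot mm [ 1.  -0.3  2.2] eul [179.17   0.45   7.93] F [-0.2  0.   1.3]
tool delta to h=-0.005: [-0.0009 -0.0005  0.0072]
```

The slope (about 0.7 N for 1 mm) matches the spring. The nose is now about 2.3–3.4 mm in, depending on the pen's exact weight. Two more mm should put it near half-way.

play_rows(targets=[{"jaw": 1, "dx": -0.0005, "dy": 0, "dz": 0.001, "yaw": 0}, {"jaw": 1, "dx": 0, "dy": 0, "dz": 0.001, "yaw": 0}, {"jaw": 1, "dx": 0, "dy": 0, "dz": 0, "yaw": 0}, {"jaw": 1, "dx": 0, "dy": 0, "dz": 0, "yaw": 0}, {"jaw": 1, "dx": 0, "dy": 0, "dz": 0, "yaw": 0}])

```text
clock: 39.9
tool_pos: [0.572, -0.038, 0.1279]
eef_rot: [0.998, 0.069, -0.003, 0.008]
contact_force: [-0.3, 1.1, 2.8]
opening: 0.294
```

```bash
python3 fav.py b30.png; python3 tip.py -.005
python3 - <<'E'
from pent import *
s=snap('wrist'); save(s,'w30.png',(240,180,400,300),5); k,th,C,m=penpose(s)
W=cloud(s); m=(np.hypot(W[...,0]-.574,W[...,1]+.042)<.026)&(W[...,2]>.046)&(W[...,2]<.053);print(np.median(W[m],0)); 
P=W[m];c=P.mean(0);A=np.linalg.lstsq(np.c_[P[:,:2]-c[:2],np.ones(len(P))],P[:,2],rcond=None)[0];print('slopes',A[:2])
E
```

```text
F mean [-0.37  0.46  2.55] sd [0.33 0.43 0.53] pos [ 0.57197 -0.03801  0.12786] clock 40.45
clock 40.5 tip [ 0.5687 -0.0392  0.0514] rel spot mm [ 1.  -0.3  0.4] eul [179.17   0.39   7.94] F [-1.  -0.1  2.1]
tool delta to h=-0.005: [-0.0009 -0.0005  0.0054]
face n 4902 x = 0.0134 z + -0.0002 y + 0.0110 tilt 0.77 deg rms 0.00041 z range -0.049 0.021 y -0.0121 0.0114
[ 0.58018854 -0.04266178  0.0514042 ]
slopes [-0.02864075 -0.00562516]
```

View pics/b30.png

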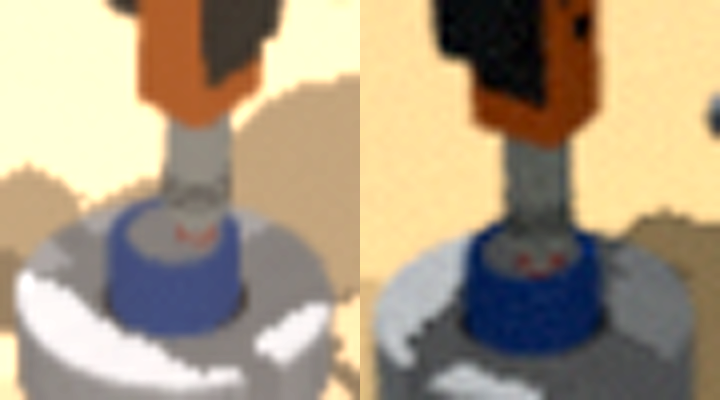

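View pics/w30.png

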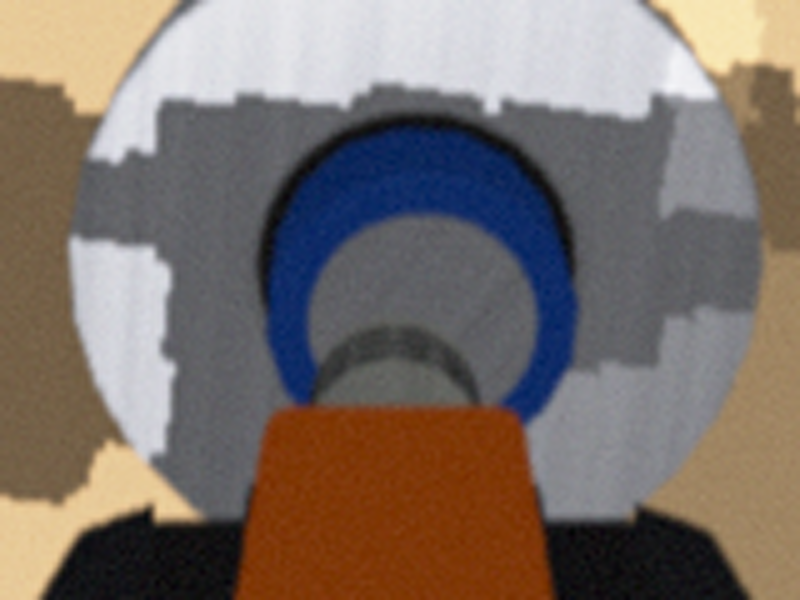

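Run:
```python
from pent import *
for src in ('pics/w24.npz',None):
    s=dict(np.load(src)) if src else snap('wrist')
    S=dict(s); S['T']=np.array(s['T_tool_cam']); C=cloud(S)
    for r0 in range(236,264):
        q=C[r0,316:322]; print(r0,np.median(q,0).round(4), end=' | ')
        if r0%3==0: print()
    print()
```

```text
236 [-0.0255  0.      0.1806] | 237 [-0.0265  0.      0.1805] | 
238 [-0.0276  0.      0.1811] | 239 [-0.0285  0.      0.181 ] | 240 [-0.0294  0.      0.1808] | 
241 [-0.0305  0.      0.181 ] | 242 [-3.11e-02 -1.00e-04  1.80e-01] | 243 [ 0.0064 -0.0001  0.0657] | 
244 [ 0.0066 -0.0001  0.0635] | 245 [ 0.0067 -0.0001  0.0611] | 246 [ 0.0065 -0.0001  0.0601] | 
247 [ 0.0068 -0.0001  0.0573] | 248 [ 0.0066 -0.0001  0.0562] | 249 [ 0.0065 -0.0001  0.0549] | 
250 [ 0.0065 -0.0001  0.0529] | 251 [ 0.0066 -0.0001  0.0512] | 252 [ 0.0063 -0.0002  0.0504] | 
253 [ 0.0064 -0.0002  0.0484] | 254 [ 0.0063 -0.0002  0.0471] | 255 [ 0.0064 -0.0002  0.0451] | 
256 [ 0.0063 -0.0002  0.0439] | 257 [ 0.0062 -0.0002  0.0426] | 258 [ 0.0065 -0.0002  0.0404] | 
259 [ 0.0064 -0.0004  0.0391] | 260 [ 0.0061 -0.0002  0.0384] | 261 [ 0.0111 -0.0002  0.0243] | 
262 [ 0.0112 -0.0002  0.0226] | 263 [ 0.0113 -0.0002  0.0212] | 
236 [ 0.0075 -0.0001  0.0763] | 237 [ 0.0068 -0.0001  0.0762] | 
238 [ 0.0062 -0.0001  0.0761] | 239 [ 0.0055 -0.0001  0.0762] | 240 [ 0.0049 -0.0001  0.0761] | 
241 [ 0.0042 -0.0001  0.0763] | 242 [ 0.0037 -0.0001  0.0757] | 243 [ 0.0062 -0.0001  0.0664] | 
244 [ 0.0064 -0.0001  0.0638] | 245 [ 0.0066 -0.0001  0.0614] | 246 [ 0.0064 -0.0001  0.0602] | 
247 [ 0.0068 -0.0001  0.0573] | 248 [ 0.0064 -0.0001  0.0568] | 249 [ 0.0062 -0.0001  0.0555] | 
250 [ 0.0066 -0.0001  0.0527] | 251 [ 0.0064 -0.0002  0.0516] | 252 [ 0.0063 -0.0002  0.0502] | 
253 [ 0.0065 -0.0002  0.0482] | 254 [ 0.0064 -0.0002  0.0469] | 255 [ 0.0063 -0.0002  0.0454] | 
256 [ 0.0061 -0.0002  0.0445] | 257 [ 0.0061 -0.0002  0.0429] | 258 [ 0.0063 -0.0002  0.0409] | 
259 [ 0.0062 -0.0002  0.0397] | 260 [ 0.0064 -0.0002  0.0378] | 261 [ 0.0112 -0.0002  0.0239] | 
262 [ 0.011  -0.0002  0.0233] | 263 [ 0.0113 -0.0002  0.0211] |
```

Geometry in one wrist frame (mount face at tool z 0.0762, tip when free at about 0.0798) gives 3.6±1 mm of travel. The force gives 3.8–4.9 mm. Another 0.7 mm centres it on half-way.

play_rows(targets=[{"jaw": 1, "dx": 0, "dy": 0, "dz": 0.0007, "yaw": 0}, {"jaw": 1, "dx": 0, "dy": 0, "dz": 0, "yaw": 0}, {"jaw": 1, "dx": 0, "dy": 0, "dz": 0, "yaw": 0}, {"jaw": 1, "dx": 0, "dy": 0, "dz": 0, "yaw": 0}, {"jaw": 1, "dx": 0, "dy": 0, "dz": 0, "yaw": 0}])

```text
clock: 41.1
tool_pos: [0.572, -0.038, 0.1272]
eef_rot: [0.998, 0.069, -0.003, 0.007]
contact_force: [-0.6, 0.8, 2.8]
opening: 0.29
```

```bash
python3 fav.py b31.png; python3 tip.py -.005
python3 - <<'E'
from pent import *
s=snap('wrist'); k,th,C,m=penpose(s); st=s['st']; M=R.from_quat(st['eef_rot']).as_matrix()
ax=M@np.array([np.sin(th),0,np.cos(th)]); print('pen tilt from vertical deg',np.degrees(np.arccos(-ax[2])))
a=snap('scene'); save(a,'sc31.png',(280,200,440,350),5)
b=snap('side'); im=b['frame'][200:270,285:365][:,:,::-1]; cv2.imwrite('pics/si31.png',cv2.convertScaleAbs(cv2.resize(im,None,fx=9,fy=8.5,interpolation=cv2.INTER_CUBIC),alpha=1.7))
E
```

```text
F mean [-0.7   0.36  3.14] sd [0.39 0.33 0.28] pos [ 0.57199 -0.03801  0.12719] clock 41.65
clock 41.7 tip [ 0.5687 -0.0392  0.0507] rel spot mm [ 1.  -0.3 -0.3] eul [179.17   0.38   7.94] F [-0.5  0.6  3.1]
tool delta to h=-0.005: [-0.0009 -0.0005  0.0047]
face n 4869 x = 0.0134 z + 0.0015 y + 0.0110 tilt 0.77 deg rms 0.00041 z range -0.049 0.021 y -0.0121 0.0115
pen tilt from vertical deg 0.9172848042261904
```

View pics/si31.png

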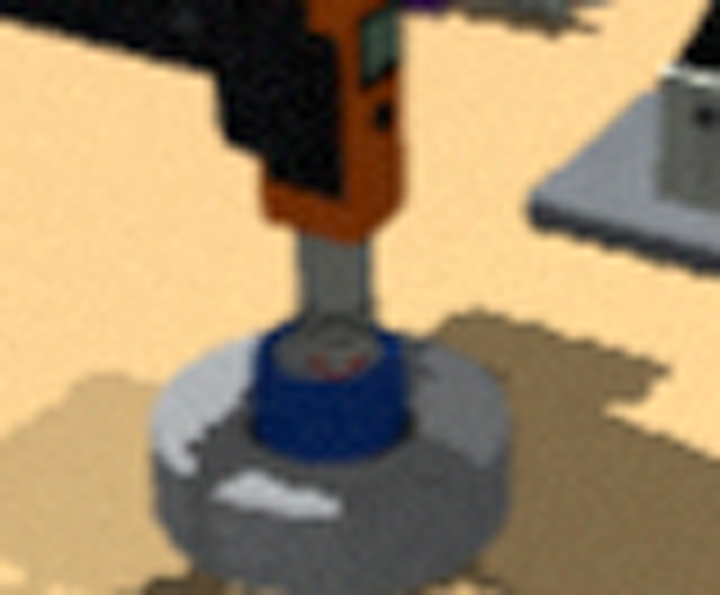

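View pics/sc31.png

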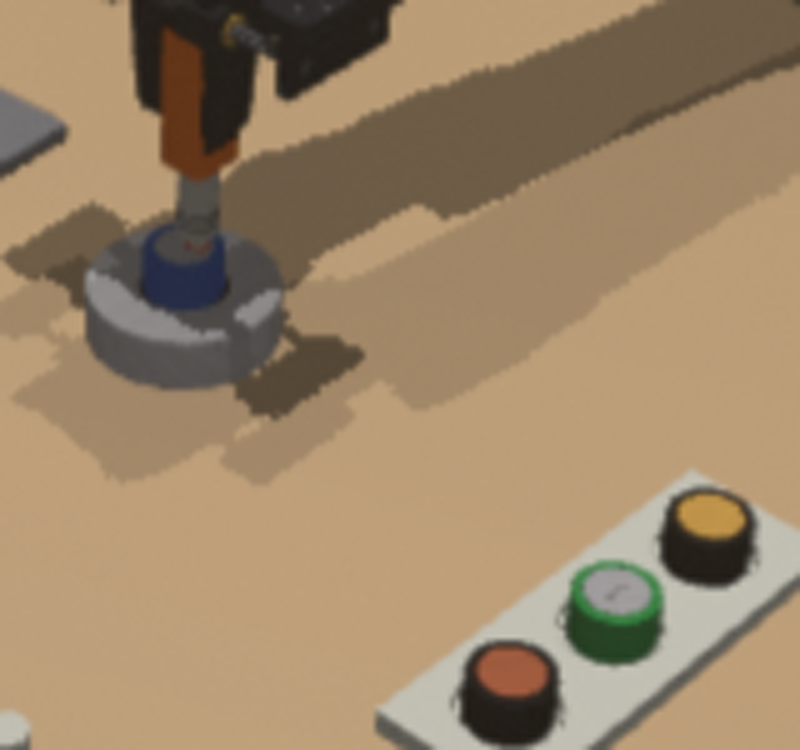

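All checks agree, so I'm handing in.

Run:
```python
from plant import r
print(r.finish_job()); s=r.get_state(); print(s['clock'],s['tool_pos'],s['contact_force'])
```

```text
the job is handed in; nothing more can be done
None
the job is handed in; nothing more can be done
```

I swapped the mounts and handed the job in at about 42 s, with the pen still gripped at 40 N and pressed on the blue mount's spot.

**Mounts:** Green went to a free patch of bench, blue into the anvil recess, then green into the middle tray pocket blue came from. After placing, both faces measured flat: blue's top at z 0.0514 with 0.5 % slope, green's at 0.0325 with under 0.3 %. The black mounts and the glassware were not touched.

**Pen:** The tool could not tilt, so I drew the pen out along its own axis still leaning. I then turned it upright in the jaws by pushing its barrel against the side of the anvil, at about 6 N or less.

**Last checks:**
- The pen is about 0.9° from vertical.
- The tip is about 1 mm from the ring's centre by the wrist calibration. In the side and scene views the near arc of the ring shows in front of the nose.
- Nose travel is about 4.3–5.6 mm of 10; the spring slope while pressing fitted the given stiffness.

**What disagreed:**
- My first tip-height estimate was 3–4 mm off, and contact came earlier than it predicted.
- Force and geometry differ by about 1 mm on nose travel, because the pen's exact weight is unknown.
- I could not make out the red band at the barrel edge in the pictures, so half-way rests on force and geometry alone.
- In the last wrist view, with the pen in front, blue's face fit gave a 2.9 % slope. I put that down to the pen hiding part of it.

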